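Book a batch onto the bench shaker and start the run

TASK

Book the batch onto the bench shaker: take the barcode scanner from its stand, aim it from about 10 cm first at the barcode on the green batch book and then at the barcode on the shaker's sloping console, holding it still on each for a good second, and put it back in its stand. Stand every white jar on the worktop upright in the shaker's tray, each in its own compartment, and turn only the outer speed ring until its white line points at the green mark, without turning the timer knob in its middle. When all that is done press the green start button fully down, and leave everything else where it is.

Things in the scene. Friction and masses are not known exactly. Their poses are not given: they have to be found in the camera images.
- shaker: White bench shaker, fixed, 200 (x) x 300 (y) mm, deck 58 mm up. Origin under its middle, y to its left, x away from the operator. Left (+y): square tray. Right: speed ring with timer knob in it (vertical axis at x -20, y -83 mm), start button at the front right corner, at the back a ridge 116 mm wide whose front slopes at 45 degrees (deck level at x +37, 31 mm above the deck at x +68 mm)
- tray (a point): Centre of the tray's floor, 70 mm above the worktop; axes parallel to the shaker's. The tray has 2 x 2 open compartments, each 62 mm square inside, centred at x = +-39, y = +-39 mm from this point, between grey walls 16 mm thick and 42 mm high
- shaker_code (a point): Centre of the 46 x 26 mm barcode sticker on the left half of the console's sloping face, which faces back to the operator and up at 45 degrees
- batch_book: Green notebook 148 (x) x 106 (y) x 12 mm lying flat and not to be moved; origin at the centre of its underside
- book_code (a point): Centre of the 50 x 28 mm barcode sticker on the book's cover, facing straight up, 13 mm above the worktop
- scanner: Grey scanner 110 x 34 x 24 mm, 0.12 kg, black nose, orange trigger. Origin at its middle; x along its length to the nose, the way it looks; y across its 34 mm width; z out of its top. It rests in the stand with x pointing 45 degrees down. Gripped from above across its width, about 10 mm behind the middle, it keeps this slope: with the gripper straight down it looks 45 degrees down
- scanner_window (a point): Dark red window in the nose, 55 mm from the scanner's origin along its x; the aiming line runs on from it along x. It reads at 50 to 150 mm from window to barcode, best at 100 mm, with the aiming line within 15 mm of the barcode's centre (sideways and in height, scanner frame)
- stand: White desk stand of the scanner, fixed, base 120 (x) x 74 (y) x 8 mm, origin under its middle. A 20 mm wide rail slopes down at 45 degrees along +x to a toe stop with two side cheeks that hold the nose
- stand_seat (a point): Where the scanner's origin lies when home: x -10, y 0, z 62 mm in the stand's frame; axes as the stand's. Home, the scanner points along the stand's x, 45 degrees down, nose on the toe stop between cheeks 42 mm apart (4 mm play each side) that embrace its front 25 mm; behind that its sides are free for fingers
- ring_center (a point): On the knobs' common axis at half height of the speed ring, 70.5 mm above the worktop. Speed ring: black, knurled, 52 mm diameter, 2 to 23 mm above the deck, white line on top and side. Timer knob on top in its middle: bare metal, 26 mm diameter, 23 to 41 mm above the deck, turns very easily. The deck is clear to 51 mm from the axis all round
- speed_ring (a joint): Turn of the outer speed ring, rad, growing clockwise seen from above, 0 to 4.71, stays where it is left (friction 0.05 N m). Its white line points to the shaker's +x turned by (2.356 - value) counterclockwise seen from above. The green mark is at 2.90
- timer_knob (a joint): Turn of the inner timer knob, rad, growing clockwise, 0 to 4.71; already set, not to be turned
- timer_line (a point): Outer end of the red line on top of the timer knob, 12 mm from the axis
- start_top (a point): Middle of the top of the green start button, 22 mm diameter, standing out of a black housing 38 mm across; pressed straight down it springs back
- start (a joint): Travel of the start button, m, 0 released, 0.006 fully down (5 N)
- jar_a: White plastic jar with a ribbed screw lid, closed; plain cylinder 52 mm diameter, 82 mm tall, 0.12 kg. Origin at the centre of its underside, z up. May be absent (None): 2 to 4 of jars a to d are there. Slides easily on the smooth worktop
- jar_b: White plastic jar with a ribbed screw lid, closed; plain cylinder 52 mm diameter, 82 mm tall, 0.12 kg. Origin at the centre of its underside, z up. May be absent (None): 2 to 4 of jars a to d are there. Slides easily on the smooth worktop
- jar_c: White plastic jar with a ribbed screw lid, closed; plain cylinder 52 mm diameter, 82 mm tall, 0.12 kg. Origin at the centre of its underside, z up. May be absent (None): 2 to 4 of jars a to d are there. Slides easily on the smooth worktop
- jar_d: White plastic jar with a ribbed screw lid, closed; plain cylinder 52 mm diameter, 82 mm tall, 0.12 kg. Origin at the centre of its underside, z up. May be absent (None): 2 to 4 of jars a to d are there. Slides easily on the smooth worktop
- wash_bottle: Bystander: white wash bottle with red spout, 62 mm wide, 174 mm tall, behind the shaker; leave alone. Origin under it
- amber_bottle: Bystander: amber glass bottle with white cap, 47 mm diameter, 111 mm tall, behind the work; leave alone. Origin under it
There are look-alikes about, which are no part of the job. What is shaped like the jar_c but blue or red is not meant.

How it is judged (in metres and radians):
On the way, in this order (a step that is already met when the one before it is completed fails the run):
1. the scanner is held still, looking at the barcode on the batch book (x of book_code in the frame of scanner between 0.105 and 0.205 m and y of book_code in the frame of scanner between -0.015 and 0.015 m and z of book_code in the frame of scanner between -0.015 and 0.015 m and linear speed of scanner below 0.03 m/s), for 1 s.
2. the scanner is held still, looking at the barcode on the shaker (x of shaker_code in the frame of scanner between 0.105 and 0.205 m and y of shaker_code in the frame of scanner between -0.015 and 0.015 m and z of shaker_code in the frame of scanner between -0.015 and 0.015 m and linear speed of scanner below 0.03 m/s), for 1 s.
3. the scanner is back in its stand, every jar stands released in the tray and the speed ring is at the green mark (x of jar_a in the frame of tray between -0.062 and 0.062 m and y of jar_a in the frame of tray between -0.062 and 0.062 m and z of jar_a in the frame of tray between -0.004 and 0.006 m and angle between each of jar_a, jar_b, jar_c, jar_d's own z axis and vertical below 0.1 rad and contact force between each of jar_a, jar_b, jar_c, jar_d, scanner and the fingers below 0.1 N and linear speed of each of jar_a, jar_b, jar_c, jar_d below 0.03 m/s and x of jar_b in the frame of tray between -0.062 and 0.062 m and y of jar_b in the frame of tray between -0.062 and 0.062 m and z of jar_b in the frame of tray between -0.004 and 0.006 m and x of jar_c in the frame of tray between -0.062 and 0.062 m and y of jar_c in the frame of tray between -0.062 and 0.062 m and z of jar_c in the frame of tray between -0.004 and 0.006 m and x of jar_d in the frame of tray between -0.062 and 0.062 m and y of jar_d in the frame of tray between -0.062 and 0.062 m and z of jar_d in the frame of tray between -0.004 and 0.006 m and value of joint speed_ring between 2.75 and 3.05 rad and distance between scanner and stand_seat below 0.012 m and angle between the x axis of scanner and the x axis of stand_seat, either way round between 0.6 and 0.97 rad), for 0.2 s.
4. the start button is pressed down (value of joint start above 0.0045 m), for 0.1 s.
At the end, for the whole second after the job is handed in: Every jar upright (0.1 rad), still and released on the tray floor; speed ring at 2.75 to 3.05; scanner in its stand (origin within 12 mm of the seat, 0.6 to 0.97 rad from the stand's x); start button up again; timer line's end moved less than 2.5 mm (0.2 rad) (all of step 3 and value of joint start below 0.002 m and distance of timer_line from where it was at the start of the episode below 0.0025 m); the robot touches nothing.
It fails at once if the timer knob is turned (its line's end moves more than 2.5 mm) (distance of timer_line from where it was at the start of the episode above 0.0025 m).
It fails at once if the wash bottle or the amber bottle behind the work is pushed more than 3 cm (distance of any of wash_bottle, amber_bottle from where it was at the start of the episode above 0.03 m).
Of jar_a, jar_b, jar_c, jar_d only 2 to 4 are there at a start; the rules pass over those that are not, and their reading is None.
At some moment in a run one of jar_a, jar_b, jar_c, jar_d may be knocked a few centimetres aside while the robot is not near it.
It also fails if it takes over 210 s, if anything falls off the work surface, if the arm or the gripper's body presses on something with over 40 N, if the wrist force passes 120 N, or if a joint passes its speed limit or range.

ROBOT

A 7-joint arm with a two-finger parallel gripper is mounted at the origin on a cart in front of the work surface, level with it; the furniture and walls round the work are solid. World frame = base frame: x ahead of the robot, y to its left, z up, the work surface at z = 0. Lengths are in mm, angles in rad, forces in N, time in s.
With the tool pointing down it reaches from about 425 to 875 mm from the base axis. Payload 8.4 kg.
Tool frame: the origin (TCP) lies midway between the tips of the shut fingers; the grasp point (between the pads) lies 19 mm behind it; x points along the fingers, y is the direction in which the jaws open and shut, and the axes are right-handed (so a half turn about x gives the same grasp; the last joint's range is limited). The gripper opens to 87 mm and grips with 3 to 60 N. Pads are 19 mm wide; open, the fingers measure 117 mm over their backs; the gripper's body (75 mm by 190 mm) begins 51 mm behind the grasp point.
Start: joints at [-1.393, 0.333, 0.04, 1.465, -0.013, 1.343, -0.059], TCP at [177.633, 625.227, 197.646] pointing down, gripper open.
Joint ranges: [-2.58, 2.58], [-0.38, 2.09], [-1.3, 1.39], [0.25, 2.4], [-1.5, 4.64], [0.08, 2.09], [-2.65, 2.65]. Speed limits (rad/s): [2.22, 2.22, 2.79, 2.79, 3.14, 3.14, 3.14].

INTERFACE

Orientations are given as a unit quaternion [w, x, y, z].
In Python, from bench import * gives the robot as it stands.
- The arm moves only by the tool servo_tool, never from a script. Its argument "commands" is a list of rows, each a list of 7 numbers: the shift along the tool's x, y, z in mm, then the turn, a rotation vector about the tool's x, y, z in degrees, then the finger opening in mm, from 0 to 87. In form: [[x, y, z, ax, ay, az, hand], ...]. A call has 1 to 20 rows; each row is the pose to reach, as a shift and turn from the pose commanded when the call began, along the tool's axes at that moment; what a row does not reach only later rows make up. A row lasts 1/12 s, in which the tool goes at most 41.7 mm and 7.16 degrees, less where a joint would pass 70% of its speed; a pose out of reach is approached as far as the arm can. A call with a gripper value outside its range is refused whole. The fingers move at their own pace and stop on an object; the grip force is fixed at half the most. Time passes only in rows, so rows that repeat a pose let the fingers close. It gives the time, the measured TCP pose, the force and the opening at its end, in the units of the state.
- get_obs(): the state, without advancing time (a new reading comes with each control period).
- capture(name): name is "scene" or "top" or "wrist"; returns a dict with "img" (480x640x3 uint8, blue, green, red), "z_map" (480x640 float32, mm along the optical axis (not along the pixel's ray), 0 where there is no reading), "fov_y" (degrees; the focal length in pixels is half the picture's height over the tangent of half this angle, whatever the lens; pixels are square), "cx", "cy" (the principal point, pixels), "rvec" (rotation vector, rad) and "tvec" (3), from world to camera coordinates, as OpenCV has them; the wrist camera has in their place "hand_eye" (4x4, takes a point from camera to tool coordinates, whose origin is the TCP and whose axes are the tool frame's). Camera axes: x right, y down, z forward; pixel columns grow to the right and rows downward; lengths in mm; the calibration is good to about 2 mm. A picture is of the moment at which its call begins: read the wrist's pose just before it.
- hand_in(): hands the job in, once; it reports no verdict.
The state is a dict: "clock": time; "q": joint angles; "qd": joint speeds; "joint_torque": joint torques, N m; "tcp_pos": TCP position; "orientation": TCP orientation; "ft_force": force on the tool from outside, world axes, zero at the start; "moment": the same for the moment, N m; "opening": finger opening in mm.
Only numpy, scipy, OpenCV 4.12 (cv2) and the standard library are available. Lean on these libraries where they do the work, as an engineer would, in place of code of your own. Each camera call takes 0.05 s, during which the arm holds its last target. There are 200 camera calls.

## Working session

There is one attempt and no reset: what is moved stays moved. The work goes in short steps, Python scripts to look and compute and a tool call to move; the robot and the scene stay as the last step left them, time stands still between calls to the robot, and variables do not carry over. Pictures are saved under pics/ and viewed, about 12 in all and at most 16, crops included, and the job is handed in when it is done.

Besides the shell and the picture viewer there is one more tool, called as name([rows], argument=value, ...), one row to a line, values as JSON. servo_tool: Moves the arm, as the interface text tells. Its arguments: {"type":"object","properties":{"commands":{"type":"array"}},"required":["commands"]}

```bash
ls; mkdir -p pics; cat > h.py <<'E'
from bench import *
import numpy as np, cv2
from scipy.spatial.transform import Rotation as R
def cam(name):
    s=get_obs(); c=capture(name); f=240/np.tan(np.radians(c["fov_y"]/2))
    K=np.array([[f,0,c["cx"]],[0,f,c["cy"]],[0,0,1]])
    if name=="wrist":
        w,x,y,z=s["orientation"]; T=np.eye(4); T[:3,:3]=R.from_quat([x,y,z,w]).as_matrix(); T[:3,3]=s["tcp_pos"]
        M=T@np.array(c["hand_eye"]); Rc=M[:3,:3]; o=M[:3,3]
    else:
        Rc=R.from_rotvec(np.ravel(c["rvec"])).as_matrix().T; o=-Rc@np.ravel(c["tvec"])
    return dict(img=c["img"],z=c["z_map"],K=K,R=Rc,o=o)
def ray(c,u,v):
    d=c["R"]@np.linalg.inv(c["K"])@np.array([u,v,1.]); return d
def onplane(c,u,v,h):
    d=ray(c,u,v); return c["o"]+d*(h-c["o"][2])/d[2]
def cloud(c):
    v,u=np.mgrid[:480,:640]; z=c["z"].astype(float)
    p=np.stack([u,v,np.ones_like(u)],-1)@np.linalg.inv(c["K"]).T*z[...,None]
    return p@c["R"].T+c["o"]
def proj(c,p):
    q=c["K"]@(c["R"].T@(np.asarray(p,float)-c["o"])); return q[:2]/q[2]
E
python3 - <<'E'
from h import *
s=get_obs(); print({k:np.round(v,3) for k,v in s.items()})
for n in ("scene","top"):
    c=cam(n); cv2.imwrite(f"pics/{n}0.png",c["img"]); print(n,c["o"],c["R"][:,2],c["K"][0,0],(c["z"]>0).mean())
E
```

```text
pics
{'clock': np.float64(0.0), 'q': array([-1.393,  0.334,  0.04 ,  1.466, -0.013,  1.343, -0.058]), 'qd': array([ 0.   , -0.001,  0.   ,  0.001,  0.001, -0.   ,  0.001]), 'joint_torque': array([-0.0000e+00, -6.5636e+01,  1.3350e+00, -4.0379e+01, -6.0000e-02,
        4.5000e-02,  0.0000e+00]), 'tcp_pos': array([177.485, 624.764, 196.769]), 'orientation': array([ 0.7  ,  0.097,  0.7  , -0.098]), 'ft_force': array([ 0.667, -0.773, -0.126]), 'moment': array([-0.071,  0.024, -0.021]), 'opening': np.float64(87.026)}
scene [-221.7793344  -666.95879647 1125.3367535 ] [ 0.53321453  0.47835789 -0.69775067] 489.3316197755877 0.9960514322916667
top [ 443.08338683   40.41030556 1390.54816964] [ 0.0728896   0.02115047 -0.99711572] 555.922708874923 0.99599609375
```

View pics/top0.png

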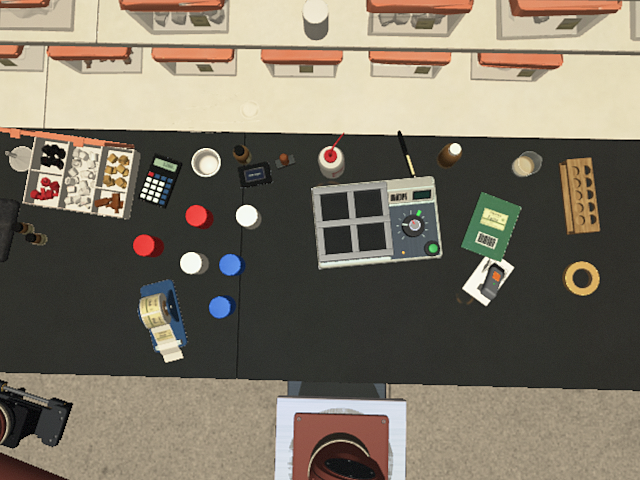

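View pics/scene0.png

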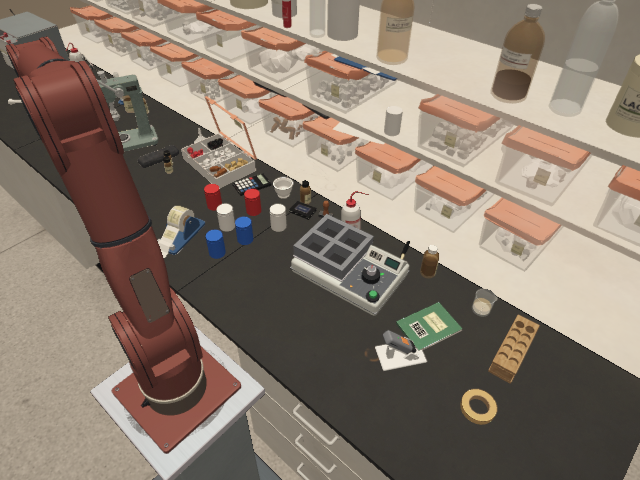

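Top view: white jars at (248,215) and (193,263). The shaker is centred near (378,222), the book barcode is at (487,240), the scanner and stand at (490,280), and the ring and timer at (414,226). The scene view agrees: only two white jars, at (226,217) and (278,217).

```bash
cat > m.py <<'E'
from h import *
for n in ("top","scene"):
    c=cam(n); P=cloud(c); hsv=cv2.cvtColor(c["img"],cv2.COLOR_BGR2HSV); H,S,V=[hsv[...,i].astype(int) for i in range(3)]
    X,Y,Z=P[...,0],P[...,1],P[...,2]
    work=(X>350)&(X<850)&(Y>-500)&(Y<700)
    # jars: white tops near z=82
    m=(work&(Z>70)&(Z<95)&(S<60)&(V>150)).astype(np.uint8)
    k,l,st,ce=cv2.connectedComponentsWithStats(m)
    for i in range(1,k):
        if st[i,4]>80: print(n,"white82",st[i].tolist(),np.round(np.median(P[l==i],0)), np.round(onplane(c,*ce[i],82)))
    g=(work&(H>65)&(H<95)&(S>80)&(V>40)&(Z<40)).astype(np.uint8)
    k,l,st,ce=cv2.connectedComponentsWithStats(g); i=1+np.argmax(st[1:,4])
    cn,_=cv2.findContours((l==i).astype(np.uint8),cv2.RETR_EXTERNAL,cv2.CHAIN_APPROX_NONE)
    pts=np.array([onplane(c,*q[0],12)[:2] for q in max(cn,key=len)],np.float32)
    print(n,"book",cv2.minAreaRect(pts),np.median(Z[l==i]))
    # shaker: all above 50..130
    m=(work&(Z>52)&(Z<64)&(X>450)&(Y<150)&(Y>-250)).astype(np.uint8)
    pts=P[m>0][:,:2].astype(np.float32); print(n,"deck",cv2.minAreaRect(pts))
    m=work&(Z>105)&(Z<118)&(Y<150)&(Y>-250); print(n,"traytop",cv2.minAreaRect(P[m][:,:2].astype(np.float32)),m.sum())
    m=work&(Z>4)&(Z<100)&(X<600)&(Y<-180)&(Y>-420)&(X>380)&(S<60)
    print(n,"stand/scanner",cv2.minAreaRect(P[m][:,:2].astype(np.float32)),Z[m].max())
E
python3 m.py
python3 - <<'E'
import sys; sys.path.insert(0,'.')
import cv2
i=cv2.imread('pics/top0.png')[160:320,290:540]; cv2.imwrite('pics/topc.png',cv2.resize(i,None,fx=3.2,fy=3.2,interpolation=cv2.INTER_CUBIC))
E
```

```text
top white82 [387, 178, 47, 21, 552] [ 662. -146.   82.] [ 662. -147.   82.]
top white82 [236, 205, 22, 22, 373] [586. 237.  82.] [586. 237.  82.]
top white82 [180, 252, 22, 22, 377] [472. 365.  82.] [471. 365.  82.]
top book ((573.9733276367188, -356.6141662597656), (101.63172912597656, 131.08840942382812), 70.04743194580078) 11.230622019707539
top deck ((613.1861572265625, -57.326416015625), (276.1702880859375, 397.3883972167969), 3.435878276824951)
top traytop ((622.4044799804688, -87.90806579589844), (268.7686767578125, 336.1430969238281), 2.684478282928467) 2866
top stand/scanner ((490.6273498535156, -299.7893981933594), (219.2589111328125, 239.175048828125), 0.2009105235338211) 99.94786419992715
scene white82 [217, 204, 16, 11, 131] [473. 361.  82.] [473. 361.  82.]
scene white82 [270, 204, 15, 11, 132] [588. 232.  82.] [587. 233.  82.]
scene white82 [364, 245, 42, 25, 213] [ 655. -150.   84.] [ 656. -150.   82.]
scene book ((501.5748596191406, -387.6228942871094), (0.0, 0.0), 0.0) 12.3694880638825
scene deck ((611.7575073242188, -55.12464904785156), (274.6709899902344, 397.9630432128906), 2.945889949798584)
scene traytop ((619.541015625, -92.01251220703125), (259.192138671875, 332.2682800292969), 3.7310309410095215) 1524
scene stand/scanner ((490.0769958496094, -299.9520263671875), (219.47314453125, 239.8546142578125), 0.011035033501684666) 99.82634869776734
```

View pics/topc.png

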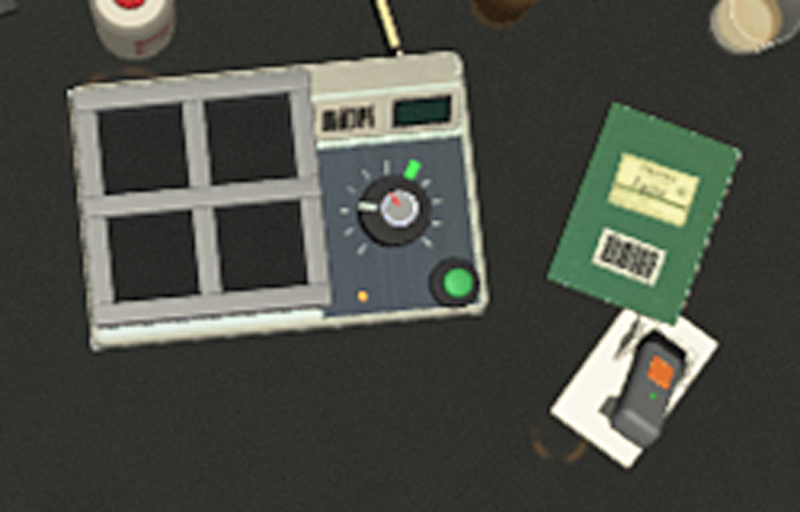

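The crop shows the shaker yawed slightly. The ring line points roughly to +y (value ≈0.8). The stand's x runs up and to the right towards the book. Next I'll fly the wrist camera over the right side for precise measurements.

```bash
cat >> h.py <<'E'
def pose():
    s=get_obs(); w,x,y,z=s["orientation"]; return np.array(s["tcp_pos"]),R.from_quat([x,y,z,w])
def Rdown(yaw,pitch=0):
    """tool x down, tool y (jaw) at world yaw deg"""
    a=np.radians(yaw); x=np.array([0,0,-1.]); y=np.array([np.cos(a),np.sin(a),0]); return R.from_matrix(np.stack([x,y,np.cross(x,y)],1))
def delta(p,Rt,p0=None,R0=None):
    if p0 is None: p0,R0=pose()
    d=R0.inv().apply(np.asarray(p,float)-p0); r=(R0.inv()*Rt).as_rotvec(degrees=True)
    return np.round(d,1).tolist()+np.round(r,1).tolist()
E
python3 - <<'E'
from h import *
p,r=pose(); print(p,r.as_matrix().round(3)); c=capture("wrist"); print(c["hand_eye"],c["fov_y"],c["cx"],c["cy"])
y0=np.degrees(np.arctan2(*r.as_matrix()[[1,0],1])); print("yaw y",y0)
for P,y in (((480,450,330),-20),((500,100,350),-20),((520,-140,350),-60),((500,-230,300),-106)): print(P,y,delta(P,Rdown(y0+y)))
E
```

```text
[177.57895688 624.95471857 197.11909883] [[-0.     0.273  0.962]
 [-0.001  0.962 -0.273]
 [-1.    -0.001  0.   ]]
[[-1.27391271e-03 -2.92173034e-01  9.56364625e-01 -1.85485033e+02]
 [ 9.99998884e-01 -1.11911138e-03  9.90142350e-04  6.74660229e-01]
 [ 7.80985639e-04  9.56364818e-01  2.92174134e-01 -8.03273315e+01]
 [ 0.00000000e+00  0.00000000e+00  0.00000000e+00  1.00000000e+00]] 63.43853813816271 321.1571890291097 237.5796344841972
yaw y 74.13754507088632
(480, 450, 330) -20 [-132.7, -85.8, 338.7, 20.0, 0.0, 0.0]
(500, 100, 350) -20 [-152.4, -417.0, 453.6, 20.0, 0.0, 0.0]
(520, -140, 350) -60 [-152.3, -642.4, 538.5, 60.0, 0.0, 0.0]
(500, -230, 300) -106 [-102.2, -734.4, 543.8, 106.0, 0.0, 0.0]
```

```bash
python3 - <<'E'
from h import *
for P in ((380,500,300),(520,250,330),(530,0,330),(490,-200,300)): print(P,delta(P,Rdown(90)))
E
```

```text
(380, 500, 300) [-102.7, -65.0, 228.9, -15.9, -0.0, 0.0]
(520, 250, 330) [-132.6, -267.3, 431.9, -15.9, -0.0, 0.0]
(530, 0, 330) [-132.4, -505.0, 509.8, -15.9, -0.0, 0.0]
(490, -200, 300) [-102.2, -708.3, 526.0, -15.9, -0.0, 0.0]
```

servo_tool([
  [-103,-65,229,-16,0,0,87],
  [-103,-65,229,-16,0,0,87],
  [-103,-65,229,-16,0,0,87],
  [-103,-65,229,-16,0,0,87],
  [-103,-65,229,-16,0,0,87],
  [-103,-65,229,-16,0,0,87],
  [-103,-65,229,-16,0,0,87],
  [-133,-267,432,-16,0,0,87],
  [-133,-267,432,-16,0,0,87],
  [-133,-267,432,-16,0,0,87],
  [-133,-267,432,-16,0,0,87],
  [-133,-267,432,-16,0,0,87],
  [-133,-267,432,-16,0,0,87],
  [-133,-267,432,-16,0,0,87],
  [-133,-267,432,-16,0,0,87],
  [-133,-267,432,-16,0,0,87],
])

```text
clock: 1.58
tcp_pos: [521.5, 247.7, 331.1]
orientation: [0.707, 0.001, 0.707, -0.001]
ft_force: [-0.4, 0.5, 0.7]
opening: 87.2
```

```bash
python3 - <<'E'
from h import *
print(pose()[0],get_obs()["q"].round(2) if hasattr(get_obs()["q"],'round') else get_obs()["q"])
for P in ((530,0,330),(490,-200,300)): print(P,delta(P,Rdown(90)))
E
```

```text
[521.49899353 247.73971711 331.05463711] [-0.79  0.15  0.31  1.44 -0.04  1.57  1.09]
(530, 0, 330) [1.1, -247.7, 9.2, -0.2, 0.0, -0.0]
(490, -200, 300) [31.0, -447.8, -30.3, -0.2, 0.0, -0.0]
```

servo_tool([
  [1,-248,9,0,0,0,87],
  [1,-248,9,0,0,0,87],
  [1,-248,9,0,0,0,87],
  [1,-248,9,0,0,0,87],
  [1,-248,9,0,0,0,87],
  [1,-248,9,0,0,0,87],
  [31,-448,-30,0,0,0,87],
  [31,-448,-30,0,0,0,87],
  [31,-448,-30,0,0,0,87],
  [31,-448,-30,0,0,0,87],
  [31,-448,-30,0,0,0,87],
  [31,-448,-30,0,0,0,87],
  [31,-448,-30,0,0,0,87],
  [31,-448,-30,0,0,0,87],
])

```text
clock: 2.75
tcp_pos: [491.9, -196.0, 299.5]
orientation: [0.707, -0.001, 0.707, 0.002]
ft_force: [0.2, 0.7, -0.3]
opening: 86.9
```

```bash
python3 - <<'E'
from h import *
import pickle
print(pose()[0],get_obs()["q"])
c=cam("wrist"); pickle.dump(c,open("w1.pkl","wb")); cv2.imwrite("pics/w1.png",cv2.resize(c["img"],None,fx=1.25,fy=1.25))
E
```

```text
[ 491.90313246 -195.99670017  299.46754399] [-0.35211956  0.0357849   0.67593893  1.61873594 -0.0229606   1.49534428
  1.90029317]
```

View pics/w1.png

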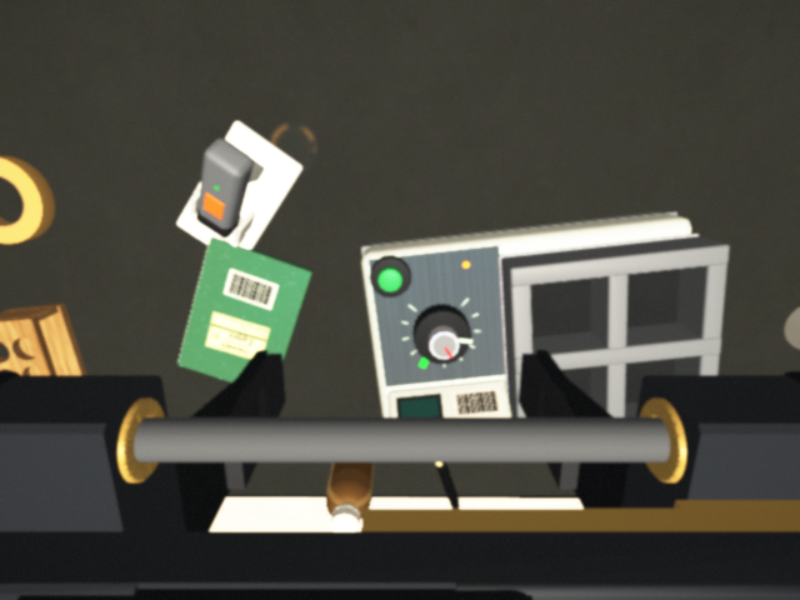

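The wrist view (shown ×1.25) has the stand base at (178–302,120–250), the book sticker at (250,290), the shaker sticker at (477,403), the knobs at (443,335), the button at (390,280), and the tray's front row at right.

```bash
cat > m2.py <<'E'
from h import *
import pickle,sys
def comps(m,minA=60):
    k,l,st,ce=cv2.connectedComponentsWithStats(m.astype(np.uint8)); return [(l==i,st[i],ce[i]) for i in range(1,k) if st[i,4]>=minA]
def rect(c,m,h):
    cn,_=cv2.findContours(m.astype(np.uint8),cv2.RETR_EXTERNAL,cv2.CHAIN_APPROX_NONE)
    pts=np.array([onplane(c,*q[0],h)[:2] for q in max(cn,key=len)],np.float32); return cv2.minAreaRect(pts)
for n in sys.argv[1:]:
    c=cam(n); pickle.dump(c,open(n+".pkl","wb")); P=cloud(c); hsv=cv2.cvtColor(c["img"],cv2.COLOR_BGR2HSV); H,S,V=[hsv[...,i].astype(int) for i in range(3)]
    X,Y,Z=P[...,0],P[...,1],P[...,2]; print(n,pose()[0].round(1))
    g=(H>60)&(H<95)&(S>70)&(V>40)&(Z<25)&(X>450)&(Y<-200)
    for m,st,ce in comps(g,300):
        f=cv2.morphologyEx(m.astype(np.uint8),cv2.MORPH_CLOSE,np.ones((15,15)))>0
        print(" book",[np.round(a,1) for a in rect(c,f,12)],np.median(Z[m]).round(1))
        e=(cv2.erode(f.astype(np.uint8),np.ones((5,5)))>0)&(~g)&(S<60)
        e=cv2.morphologyEx(e.astype(np.uint8),cv2.MORPH_CLOSE,np.ones((5,5)))
        for m2,st2,ce2 in comps(e,60): print("  sticker",[np.round(a,1) for a in rect(c,m2,13)],onplane(c,*ce2,13).round(1),np.median(P[m2],0).round(1))
    base=(Z>3)&(Z<14)&(S<60)&(V>150)&(X>380)&(X<600)&(Y<-180)&(Y>-430)
    b=[q for q in comps(base,60)]
    pts=np.concatenate([P[m] for m,_,_ in b])[:,:2].astype(np.float32); print(" base",[np.round(a,1) for a in cv2.minAreaRect(pts)])
    sc=(Z>25)&(Z<130)&(X>380)&(X<600)&(Y<-200)&(Y>-430)
    Q=P[sc]; print(" scanner n",len(Q),"max z pt",Q[Q[:,2].argmax()].round(1),"mean",Q.mean(0).round(1))
    o=(H>4)&(H<16)&(S>150)&(V>120)&(Z>15)&(Z<120)&(X<600)&(X>380)&(Y<-200)&(Y>-430); print(" orange",P[o].mean(0).round(1),o.sum())
    bt=(H>50)&(H<75)&(S>120)&(V>80)&(X>480)&(X<700)&(Y>-250)&(Y<-50)
    for m,st,ce in comps(bt,12): print(" green",st[4],np.median(P[m],0).round(1))
    tw=(Z>108)&(Z<116)&(X>500)&(X<760)&(Y>-90)&(Y<180)
    if tw.sum()>50:
        A=P[tw][:,:2].astype(np.float32); print(" tray",[np.round(a,1) for a in cv2.minAreaRect(A)],np.median(Z[tw]).round(1))
    dk=(Z>54)&(Z<62)&(X>480)&(X<760)&(Y>-250)&(Y<180); A=P[dk][:,:2].astype(np.float32); print(" deck",[np.round(a,1) for a in cv2.minAreaRect(A)])
    tk=(Z>93)&(Z<103)&(X>520)&(X<680)&(Y>-200)&(Y<-60); 
    for m,st,ce in comps(tk,30): print(" timertop",st[4],np.median(P[m],0).round(1),[np.round(a,1) for a in rect(c,m,99)])
    rg=(Z>76)&(Z<86)&(X>540)&(X<640)&(Y>-180)&(Y<-60); 
    for m,st,ce in comps(rg,30): print(" ringtop",st[4],cv2.minEnclosingCircle(P[m][:,:2].astype(np.float32)))
    wl=rg&(V>140)&(S<70); 
    if wl.sum(): print(" ringline",wl.sum(),P[wl].mean(0).round(1))
    rd=(Z>93)&(Z<103)&((H<8)|(H>172))&(S>120)&(X>540)&(X<640)&(Y>-180)&(Y<-60); 
    if rd.sum(): print(" timerline",rd.sum(),P[rd].mean(0).round(1))
E
python3 m2.py wrist top scene
```

```text
wrist [ 492.2 -195.5  299.6]
 book [array([ 580.7, -357.8]), array([104.1, 149.1]), np.float64(69.9)] 9.2
 base [array([ 495.7, -363.1]), array([109. , 217.9]), np.float64(75.9)]
 scanner n 4806 max z pt [ 422.7 -328.3  106.3] mean [ 484.8 -289.1   67.5]
 orange [ 461.7 -357.3   61.6] 71
 green 330 [ 521.1 -205.3   73.9]
 green 63 [ 608.  -173.6   57.6]
 tray [array([567.9,  -8.4]), array([136. , 163.7]), np.float64(0.2)] 110.2
 deck [array([ 551.4, -143. ]), array([179.6, 397.4]), np.float64(43.2)]
 timertop 184 [ 576.4 -100.    97.8] [array([580.5, -99.6]), array([123.4,   2.1]), np.float64(6.8)]
 timertop 428 [ 572.5 -157.7   97.3] [array([ 571.9, -158.3]), array([25.4, 24.8]), np.float64(0.2)]
 timertop 71 [575.8 -69.2  97.3] [array([575.2, -70. ]), array([ 5. , 22.5]), np.float64(4.7)]
 ringtop 134 ((589.947021484375, -98.47471618652344), 49.73065948486328)
 ringtop 1051 ((573.0870361328125, -157.16017150878906), 26.534648895263672)
 ringtop 55 ((575.5386962890625, -68.75435638427734), 8.603846549987793)
 ringline 88 [ 580.9 -144.6   79.7]
 timerline 11 [ 579.9 -154.3   98. ]
top [ 492.1 -195.7  299.7]Traceback (most recent call last):
  File "m2.py", line 20, in <module>
    pts=np.concatenate([P[m] for m,_,_ in b])[:,:2].astype(np.float32); print(" base",[np.round(a,1) for a in cv2.minAreaRect(pts)])
        ~~~~~~~~~~~~~~^^^^^^^^^^^^^^^^^^^^^^^
ValueError: need at least one array to concatenate
```

```bash
cat > m3.py <<'E'
from h import *
import pickle
from m2 import comps,rect
def sh(r): return [np.round(a,1) for a in r]
w=pickle.load(open("wrist.pkl","rb"))
t=cam("top"); t["img"]=cv2.imread("pics/top0.png")
for n,c,s in (("wrist",w,1),("top",t,1)):
    print(n); hsv=cv2.cvtColor(c["img"],cv2.COLOR_BGR2HSV); H,S,V=[hsv[...,i].astype(int) for i in range(3)]
    v,u=np.mgrid[:480,:640]
    def pl(h):
        d=np.stack([u,v,np.ones_like(u)],-1)@np.linalg.inv(c["K"]).T@c["R"].T; return c["o"]+d*((h-c["o"][2])/d[...,2])[...,None]
    P0=pl(12); g=(H>60)&(H<95)&(S>70)&(V>40)&(P0[...,1]<-230)&(P0[...,1]>-450)&(P0[...,0]>450)&(P0[...,0]<700)
    m=max(comps(g,50),key=lambda q:q[1][4])[0]; print(" book",sh(rect(c,m,12)))
    x0,y0,ww,hh=cv2.boundingRect(m.astype(np.uint8)); 
    hull=np.zeros((480,640),np.uint8); cn,_=cv2.findContours(m.astype(np.uint8),0,1); cv2.fillConvexPoly(hull,cv2.convexHull(np.vstack(cn)),1)
    e=(cv2.erode(hull,np.ones((7,7)))>0)&(~m); e=cv2.morphologyEx(e.astype(np.uint8),cv2.MORPH_OPEN,np.ones((3,3)))
    for q,st,ce in comps(e,40): print("  inner",sh(rect(c,q,13)),onplane(c,*ce,13).round(1),c["img"][q].mean(0).round())
    P8=pl(8); b=(S<40)&(V>170)&(P8[...,0]>400)&(P8[...,0]<560)&(P8[...,1]<-220)&(P8[...,1]>-400)
    bb=[q for q in comps(b,30)]; mm=np.any([q[0] for q in bb],0); cn,_=cv2.findContours(mm.astype(np.uint8),0,1)
    hl=cv2.convexHull(np.vstack(cn))[:,0]; pts=np.array([onplane(c,*q,8)[:2] for q in hl],np.float32); r=cv2.minAreaRect(pts); print(" base",sh(r),[(q[1][:5].tolist()) for q in bb]); print("  corners",cv2.boxPoints(r).round(1).tolist())
    P9=pl(64); b=(H>50)&(H<75)&(S>120)&(V>80)&(P9[...,0]>480)&(P9[...,0]<700)&(P9[...,1]>-250)&(P9[...,1]<-50)
    for q,st,ce in comps(b,8): print(" green",st[4],[onplane(c,*ce,h).round(1) for h in (58,74)])
    # sticker on console: print pixel-level dump of shaker outline
    Pd=pl(50); wmask=(V>150)&(S<60)&(Pd[...,0]>480)&(Pd[...,0]<760)&(Pd[...,1]>-260)&(Pd[...,1]<150)
    for q,st,ce in comps(wmask,60): print(" white",st.tolist(),sh(rect(c,q,55)))
E
sed -i 's/^for n in sys.argv\[1:\]:/for n in (sys.argv[1:] if __name__=="__main__" else []):/' m2.py
python3 m3.py
python3 - <<'E'
import cv2
i=cv2.imread('pics/w1.png')
import pickle
c=pickle.load(open('wrist.pkl','rb'))['img']
a=c[80:340,270:600]; cv2.imwrite('pics/w1b.png',cv2.resize(a,None,fx=2.4,fy=2.3,interpolation=cv2.INTER_CUBIC))
E
```

```text
wrist
 book [array([ 580.9, -357.9]), array([104.1, 149.6]), np.float64(69.9)]
  inner [array([ 548. , -347.4]), array([53.3, 31.4]), np.float64(69.9)] [ 547.7 -347.6   13. ] [186. 210. 206.]
  inner [array([ 606.3, -362.9]), array([73.7, 54.6]), np.float64(71.8)] [ 601. -365.   13.] [182. 223. 217.]
 base [array([ 480. , -310.2]), array([179.7, 158.8]), np.float64(89.7)] [[151, 108, 91, 92, 3144], [166, 121, 25, 19, 185], [289, 197, 12, 43, 296], [178, 215, 45, 24, 603]]
  corners [[400.1000061035156, -399.6000061035156], [558.9000244140625, -400.5], [560.0, -220.8000030517578], [401.20001220703125, -219.89999389648438]]
 green 333 [array([ 525.4, -205.6,   58. ]), array([ 521.1, -205.2,   74. ])]
 green 63 [array([ 607.7, -173.6,   58. ]), array([ 600.3, -174.4,   74. ])]
 white [289, 183, 270, 152, 6688] [array([572.9, -72.8]), array([186.6, 302.6]), np.float64(6.1)]
 white [408, 197, 174, 136, 7390] [array([585.6,  10.8]), array([163.7, 195.6]), np.float64(6.5)]
 white [343, 264, 38, 24, 513] [array([ 588.2, -147.9]), array([29.7, 42.8]), np.float64(21.1)]
top
 book [array([ 579.
[... 337 characters left out ...]
loat64(0.2)] [[434, 234, 8, 24, 48], [475, 235, 23, 14, 71], [462, 257, 45, 43, 671]]
  corners [[399.8999938964844, -221.89999389648438], [400.3999938964844, -399.1000061035156], [558.9000244140625, -398.6000061035156], [558.4000244140625, -221.39999389648438]]
 green 21 [array([ 604.2, -173.3,   58. ]), array([ 602.2, -170.7,   74. ])]
 green 70 [array([ 520.9, -208.7,   58. ]), array([ 520. , -205.7,   74. ])]
 white [319, 148, 24, 21, 252] [array([733.9,  40.5]), array([49.3, 56. ]), np.float64(1.2)]
 white [311, 176, 131, 88, 3735] [array([582.1, -72.4]), array([200.6, 296.8]), np.float64(6.8)]
 white [409, 220, 12, 11, 92] [array([ 574.9, -165.3]), array([24.2, 26.4]), np.float64(1.3)]
```

View pics/w1b.png

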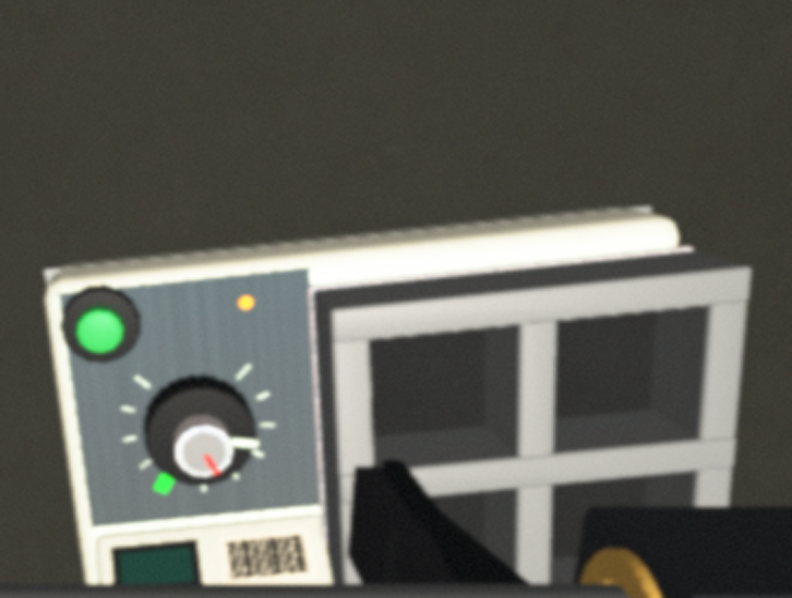

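```bash
cat > m4.py <<'E'
from h import *
import pickle
from m2 import comps,rect
w=pickle.load(open("wrist.pkl","rb")); t=cam("top"); t["img"]=cv2.imread("pics/top0.png")
for n,c,bx in (("wrist",w,(138,90,110,115)),("top",t,(455,250,60,58))):
    hsv=cv2.cvtColor(c["img"],cv2.COLOR_BGR2HSV); H,S,V=[hsv[...,i].astype(int) for i in range(3)]
    b=np.zeros((480,640),bool); x,y,a,h=bx; b[y:y+h,x:x+a]=((S<50)&(V>150))[y:y+h,x:x+a]
    m=max(comps(b,30),key=lambda q:q[1][4])[0]; r=rect(c,m,8); print(n,"base",[np.round(q,1) for q in r],cv2.boxPoints(r).round(1).tolist())
    o=np.zeros((480,640),bool); o[y:y+h,x:x+a]=((H>4)&(H<18)&(S>150)&(V>110))[y:y+h,x:x+a]; mo=max(comps(o,8),key=lambda q:q[1][4]); print(" orange px",mo[2].round(1),"ray@70",onplane(c,*mo[2],70).round(1))
def tri(u1,u2):
    d=[ray(w,*u1),ray(t,*u2)]; A=np.stack([d[0],-d[1]],1); s=np.linalg.lstsq(A,t["o"]-w["o"],rcond=None)[0]
    a,b=w["o"]+s[0]*d[0],t["o"]+s[1]*d[1]; return ((a+b)/2).round(1),np.linalg.norm(a-b).round(1)
print("shaker code tri",tri((381.3,322.2),(398.8,197.5)),"depth",cloud(w)[318:327,376:387].reshape(-1,3).mean(0).round(1))
# barcode dark blob refinement in both
for n,c,bx in (("wrist",w,(362,308,38,30)),("top",t,(389,191,20,12))):
    x,y,a,h=bx; g=cv2.cvtColor(c["img"],cv2.COLOR_BGR2GRAY)[y:y+h,x:x+a]; m=(g<120).astype(np.uint8); m=cv2.morphologyEx(m,cv2.MORPH_CLOSE,np.ones((3,5))); k,l,st,ce=cv2.connectedComponentsWithStats(m); print(n,[(st[i].tolist(),(ce[i]+[x,y]).round(1).tolist()) for i in range(1,k) if st[i,4]>15])
# scanner body cloud in wrist: gray, height>20
P=cloud(w); sub=np.zeros((480,640),bool); sub[90:205,138:248]=1
hsv=cv2.cvtColor(w["img"],cv2.COLOR_BGR2HSV); V=hsv[...,2]
m=sub&(P[...,2]>25)&(P[...,2]<125)&(P[...,1]<-250); Q=P[m]; print(len(Q),Q.min(0).round(),Q.max(0).round())
# RANSAC plane of top face
rng=np.random.default_rng(0); best=0
for _ in range(500):
    a,b,c3=Q[rng.choice(len(Q),3,False)]; nn=np.cross(b-a,c3-a); L=np.linalg.norm(nn)
    if L<1: continue
    nn/=L; nn*=np.sign(nn[2]); inl=abs((Q-a)@nn)<1.5
    if inl.sum()>best: best=inl.sum(); bi=inl
A=Q[bi]; cen=A.mean(0); U,s_,Vt=np.linalg.svd(A-cen,full_matrices=False); print("plane",best,cen.round(1),"axes",Vt.round(3).tolist())
pr=(A-cen)@Vt.T; print(pr.min(0).round(1),pr.max(0).round(1),np.percentile(pr,[1,99],axis=0).round(1).tolist())
E
python3 m4.py
```

```text
wrist base [array([ 455.7, -352.7]), array([ 75. , 120.9]), np.float64(54.7)] [[384.70001220703125, -348.29998779296875], [483.3999938964844, -418.20001220703125], [526.7000122070312, -357.1000061035156], [428.0, -287.20001220703125]]
 orange px [170.2 164.6] ray@70 [ 458.9 -353.9   70. ]
top base [array([ 453.9, -354.1]), array([ 73.8, 119.8]), np.float64(54.7)] [[383.70001220703125, -349.70001220703125], [481.5, -418.8999938964844], [524.0999755859375, -358.6000061035156], [426.3999938964844, -289.3999938964844]]
 orange px [495.9 275.7] ray@70 [ 457.8 -355.4   70. ]
shaker code tri (array([ 636.8, -123.6,   83.3]), np.float64(1.0)) depth [ 642.5 -122.5   73.2]
wrist [([19, 6, 15, 15, 68], [387.4, 320.7]), ([5, 8, 10, 14, 40], [371.8, 322.2]), ([0, 27, 38, 3, 114], [380.5, 336.0])]
top [([0, 2, 20, 8, 123], [398.5, 196.9])]
2828 [ 405. -393.   25.] [ 496. -311.  106.]
plane 1377 [ 450.7 -347.8   74.3] axes [[0.582, -0.408, -0.703], [-0.554, -0.832, 0.024], [0.595, -0.376, 0.71]]
[-46.8 -14.7  -1.9] [61.1 16.2  1.5] [[-44.6, -13.9, -1.5], [57.8, 14.8, 1.4]]
```

Stand base: two views agree within 2 mm, 75×121 mm, yaw −35°. The scanner plane fit puts its origin at (447,−347,62), sloping 44.7°. Book code is at (547,−348,13), shaker code about (642,−122.5,73), shaker yaw ≈6.5°. All of these match the sizes and heights given.

```bash
python3 - <<'E'
from h import *
print(pose()[0])
for P in ((441,-343,160),(441,-343,50)): print(P,delta(P,Rdown(55)))
E
```

```text
[ 491.88208757 -196.33038307  299.6822991 ]
(441, -343, 160) [139.7, -146.4, -51.6, 35.3, 0.0, -0.0]
(441, -343, 50) [249.7, -146.4, -51.6, 35.3, 0.0, -0.0]
```

servo_tool([
  [140,-146,-52,35,0,0,87],
  [140,-146,-52,35,0,0,87],
  [140,-146,-52,35,0,0,87],
  [140,-146,-52,35,0,0,87],
  [140,-146,-52,35,0,0,87],
  [140,-146,-52,35,0,0,87],
  [140,-146,-52,35,0,0,87],
  [140,-146,-52,35,0,0,87],
  [140,-146,-52,35,0,0,87],
  [140,-146,-52,35,0,0,87],
  [140,-146,-52,35,0,0,87],
  [140,-146,-52,35,0,0,87],
])

```text
clock: 4.0
tcp_pos: [440.4, -343.3, 160.2]
orientation: [0.675, 0.211, 0.674, -0.211]
ft_force: [-0.2, -0.5, -0.2]
opening: 86.9
```

```bash
python3 - <<'E'
from h import *
p,r=pose(); print(p,r.as_matrix().round(3).tolist())
for P in ((441,-343,50),): print(P,delta(P,Rdown(55)))
E
```

```text
[ 440.40558306 -343.33442962  160.24443502] [[0.001, 0.57, 0.821], [-0.0, 0.821, -0.57], [-1.0, 0.001, 0.001]]
(441, -343, 50) [110.2, 0.5, 0.2, 0.2, 0.1, -0.0]
```

servo_tool([
  [40,0,0,0,0,0,87],
  [80,0,0,0,0,0,87],
  [100,0,0,0,0,0,87],
  [110,0,0,0,0,0,87],
  [110,0,0,0,0,0,60],
  [110,0,0,0,0,0,20],
  [110,0,0,0,0,0,20],
  [110,0,0,0,0,0,20],
  [110,0,0,0,0,0,20],
  [110,0,0,0,0,0,20],
  [110,0,0,0,0,0,20],
  [110,0,0,0,0,0,20],
  [110,0,0,0,0,0,20],
  [110,0,0,0,0,0,20],
])

```text
clock: 5.17
tcp_pos: [439.7, -343.9, 49.8]
orientation: [0.675, 0.212, 0.675, -0.212]
ft_force: [0.2, -0.0, 1.8]
opening: 33.8
```

```bash
python3 - <<'E'
from h import *
p,r=pose(); print(p,r.as_matrix().round(3).tolist())
S0=np.array([447,-347,62.]); G=p  # scanner origin rel. to tcp
off=r.inv().apply(S0-p); print("scanner in tool",off)
def xd(y): a=np.radians(y); return np.array([np.cos(a)*.7071,np.sin(a)*.7071,-.7071])
S=np.array([547,-348,13])-155*xd(-35); print("S book",S,"tcp",S-Rdown(55).apply(off)); T1=S-Rdown(55).apply(off)
print("lift",delta(p+[0,0,40],Rdown(55)),"go",delta(T1,Rdown(55)))
S=np.array([642,-122.5,73.3])-155*xd(6.5); T2=S-Rdown(96.5).apply(off); print("S2",S,"tcp",T2)
E
```

```text
[ 439.70687323 -343.87567084   49.77937605] [[0.0, 0.572, 0.821], [-0.0, 0.821, -0.572], [-1.0, 0.0, 0.0]]
scanner in tool [-12.22004836   1.60487103   7.77107376]
S book [ 457.22052637 -285.13573579  122.6005    ] tcp [ 449.9343192  -281.99306438  110.38045164]
lift [-40.0, 0.0, 0.0, 0.1, 0.0, -0.0] go [-60.6, 56.6, -27.0, 0.1, 0.0, -0.0]
S2 [ 533.10402783 -134.90712883  182.9005    ] tcp [ 525.56458421 -137.38139404  170.68045164]
```

servo_tool([
  [-15,0,0,0,0,0,20],
  [-30,0,0,0,0,0,20],
  [-45,0,0,0,0,0,20],
  [-61,20,-10,0,0,0,20],
  [-61,40,-20,0,0,0,20],
  [-61,56,-27,0,0,0,20],
  [-61,56,-27,0,0,0,20],
  [-61,56,-27,0,0,0,20],
  [-61,56,-27,0,0,0,20],
  [-61,56,-27,0,0,0,20],
  [-61,56,-27,0,0,0,20],
  [-61,56,-27,0,0,0,20],
])

```text
clock: 6.17
tcp_pos: [449.1, -283.3, 110.6]
orientation: [0.674, 0.212, 0.675, -0.212]
ft_force: [0.5, 1.2, -1.7]
opening: 33.8
```

```bash
python3 - <<'E'
from h import *
import pickle
print(pose()[0],get_obs()["opening"])
c=cam("wrist"); pickle.dump(c,open("w2.pkl","wb")); cv2.imwrite("pics/w2.png",c["img"])
c=cam("scene"); pickle.dump(c,open("s2.pkl","wb")); cv2.imwrite("pics/s2.png",c["img"][220:420,280:540])
E
```

```text
[ 449.10127223 -283.2915313   110.57519715] 33.755182528771265
```

View pics/w2.png

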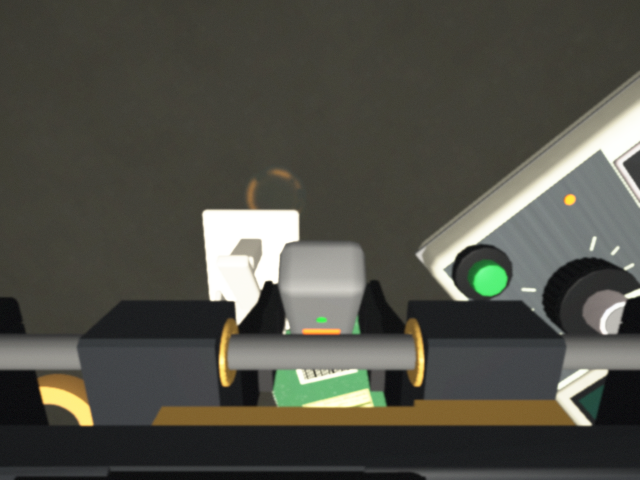

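The scanner is held centred between the fingers (280–365, 240–330), in line with the book barcode just beyond. Next I'll check the held slope from depth.

```bash
python3 - <<'E'
from h import *
import pickle
c=pickle.load(open("w2.pkl","rb")); P=cloud(c); A=P[288:328,292:352].reshape(-1,3); cen=A.mean(0); Vt=np.linalg.svd(A-cen,full_matrices=False)[2]; n=Vt[2]*np.sign(Vt[2,2])
print(cen.round(1),n.round(3),((A-cen)@n).std())
# expected: plane of top face = 12mm off the axis along n ; axis line distance from book code
x=np.array([.5792,-.4056,-.7071]); p,r=pose(); S=p+r.apply([-12.2,0,7.8]); code=np.array([547,-348,13.])
print("origin->topface along n:",(cen-S)@n,"code z in scanner:",(code-(cen-12*n))@n, "x:",(code-S)@x)
T2=np.array([525.6,-137.4,170.7]); print("to shaker",delta((480,-260,200),Rdown(55)),delta(T2,Rdown(96.5)))
E
```

```text
[ 443.6 -278.3  154.2] [ 0.598 -0.421  0.682] 2.009980310630305
origin->topface along n: 10.345295961322131 code z in scanner: 6.8972692866326 x: 155.09593629239643
to shaker [-89.4, 36.4, 12.0, 0.1, -0.0, 0.0] [-60.1, 163.1, -20.8, -41.4, -0.0, 0.0]
```

servo_tool([
  [0,0,0,0,0,0,20],
  [0,0,0,0,0,0,20],
  [0,0,0,0,0,0,20],
  [0,0,0,0,0,0,20],
  [0,0,0,0,0,0,20],
  [0,0,0,0,0,0,20],
  [0,0,0,0,0,0,20],
  [0,0,0,0,0,0,20],
  [0,0,0,0,0,0,20],
  [0,0,0,0,0,0,20],
  [0,0,0,0,0,0,20],
  [0,0,0,0,0,0,20],
  [0,0,0,0,0,0,20],
  [0,0,0,0,0,0,20],
  [0,0,0,0,0,0,20],
  [0,0,0,0,0,0,20],
])

```text
clock: 7.6
tcp_pos: [449.5, -282.5, 110.7]
orientation: [0.675, 0.212, 0.675, -0.212]
ft_force: [-0.8, 1.1, -1.7]
opening: 34.0
```

servo_tool([
  [-30,12,4,0,0,0,20],
  [-60,24,8,0,0,0,20],
  [-89,36,12,0,0,0,20],
  [-89,62,3,-7,0,0,20],
  [-85,90,-5,-14,0,0,20],
  [-78,115,-12,-21,0,0,20],
  [-70,138,-17,-28,0,0,20],
  [-63,155,-20,-35,0,0,20],
  [-60,163,-21,-41.4,0,0,20],
  [-60,163,-21,-41.4,0,0,20],
  [-60,163,-21,-41.4,0,0,20],
  [-60,163,-21,-41.4,0,0,20],
  [-60,163,-21,-41.4,0,0,20],
])

```text
clock: 8.68
tcp_pos: [525.2, -138.0, 171.1]
orientation: [0.706, -0.039, 0.706, 0.039]
ft_force: [-0.0, -0.2, -1.8]
opening: 33.4
```

```bash
python3 - <<'E'
from h import *
import pickle
p,r=pose(); print(p,r.as_matrix().round(3).tolist(),get_obs()["opening"])
c=cam("wrist"); pickle.dump(c,open("w3.pkl","wb")); cv2.imwrite("pics/w3.png",c["img"])
P=cloud(c); A=P[288:328,292:352].reshape(-1,3); print(A.mean(0).round(1))
code=np.array([642,-122.5,73.3]); S=p+r.apply([-12.2,0,7.8]); M=np.stack([(x:=r.apply([.7071,0,.7071])),r.apply([0,1,0]),np.cross(x,r.apply([0,1,0]))],1); print("code in scanner",M.T@(code-S))
E
```

```text
[ 525.23278778 -138.01768039  171.109017  ] [[0.001, -0.109, 0.994], [-0.0, 0.994, 0.109], [-1.0, -0.0, 0.001]] 33.37187156145805
[ 518.3 -138.   215. ]
code in scanner [ 1.55549772e+02  2.67474361e+00 -1.10810381e-01]
```

View pics/w3.png

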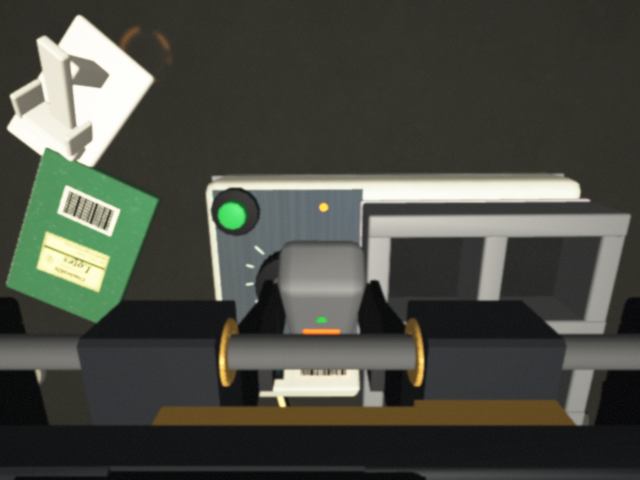

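The shaker barcode appears centred right in front of the scanner nose, at (323,370). I'll hold here, then take the scanner back.

servo_tool([
  [0,0,0,0,0,0,20],
  [0,0,0,0,0,0,20],
  [0,0,0,0,0,0,20],
  [0,0,0,0,0,0,20],
  [0,0,0,0,0,0,20],
  [0,0,0,0,0,0,20],
  [0,0,0,0,0,0,20],
  [0,0,0,0,0,0,20],
  [0,0,0,0,0,0,20],
  [0,0,0,0,0,0,20],
  [0,0,0,0,0,0,20],
  [0,0,0,0,0,0,20],
  [0,0,0,0,0,0,20],
  [0,0,0,0,0,0,20],
  [0,0,0,0,0,0,20],
  [0,0,0,0,0,0,20],
  [0,0,0,0,0,0,20],
])

```text
clock: 10.15
tcp_pos: [525.5, -136.7, 170.7]
orientation: [0.706, -0.04, 0.706, 0.04]
ft_force: [-0.4, -1.0, -1.5]
opening: 34.0
```

```bash
python3 - <<'E'
from h import *
import pickle
for P in ((480,-240,190),(440,-344,130)): print(P,delta(P,Rdown(55)))
from m2 import comps,rect
w=pickle.load(open("w3.pkl","rb")); P=cloud(w); Z=P[...,2]
tw=(Z>106)&(Z<116)&(P[...,0]>480)&(P[...,1]>-100)
v,u=np.where(tw); print("tray px",u.min(),u.max(),v.min(),v.max(),np.median(Z[tw]))
Rm=np.array([[np.cos(a:=np.radians(6.5)),np.sin(a)],[-np.sin(a),np.cos(a)]])
d=(P[tw][:,:2]-[583.2,-72.8])@Rm.T
print("tray shaker-frame x pct",np.percentile(d[:,0],[0.5,1,5]).round(1),"y",np.percentile(d[:,1],[.5,1,5,50,95,99,99.5]).round(1))
# yaw from the front edge of tray top: for columns, min-v pixel, points
us=np.arange(370,620,4); vs=[np.where(tw[:,k])[0].min() for k in us if tw[:,k].any()]; uu=[k for k in us if tw[:,k].any()]
e=np.array([onplane(w,a,b,112)[:2] for a,b in zip(uu,vs)]); f=np.polyfit(e[:,1],e[:,0],1); print("yaw from front edge",-np.degrees(np.arctan(f[0])),"resid",np.std(e[:,0]-np.polyval(f,e[:,1])).round(2), e[0].round(1),e[-1].round(1))
E
```

```text
(480, -240, 190) [-19.3, -97.4, -56.9, 41.5, 0.0, 0.0]
(440, -344, 130) [40.7, -196.2, -108.5, 41.5, 0.0, 0.0]
tray px 362 630 212 424 110.06834269673433
tray shaker-frame x pct [-85.4 -85.3 -84.5] y [-25.3 -24.1 -16.9  82.1 141.9 144.1 144.6]
yaw from front edge 11.729834703254257 resid 17.25 [635.6 -88.3] [482.  51.]
```

servo_tool([
  [-10,-28,-16,7,0,0,20],
  [-18,-56,-32,14,0,0,20],
  [-19,-84,-48,21,0,0,20],
  [-10,-112,-64,28,0,0,20],
  [5,-140,-79,35,0,0,20],
  [22,-168,-94,41.5,0,0,20],
  [36,-190,-105,41.5,0,0,20],
  [41,-196,-108.5,41.5,0,0,20],
  [41,-196,-108.5,41.5,0,0,20],
  [41,-196,-108.5,41.5,0,0,20],
  [41,-196,-108.5,41.5,0,0,20],
  [41,-196,-108.5,41.5,0,0,20],
])

```text
clock: 11.15
tcp_pos: [441.4, -342.5, 130.3]
orientation: [0.675, 0.212, 0.674, -0.211]
ft_force: [-0.4, 0.1, -0.5]
opening: 34.0
```

```bash
python3 - <<'E'
from h import *
print(pose()[0]); print(delta((439.7,-343.9,51),Rdown(55)))
E
```

```text
[ 441.39409212 -342.52462727  130.34418345]
[79.3, -2.2, -0.7, 0.2, 0.1, -0.1]
```

servo_tool([
  [20,-2,-0.5,0,0,0,20],
  [40,-2,-0.5,0,0,0,20],
  [55,-2,-0.5,0,0,0,20],
  [65,-2,-0.5,0,0,0,20],
  [72,-2,-0.5,0,0,0,20],
  [76,-2,-0.5,0,0,0,20],
  [79,-2,-0.5,0,0,0,20],
  [79,-2,-0.5,0,0,0,20],
  [79,-2,-0.5,0,0,0,20],
])

```text
clock: 11.9
tcp_pos: [438.8, -345.4, 51.2]
orientation: [0.675, 0.212, 0.674, -0.212]
ft_force: [-0.1, 0.4, -1.4]
opening: 33.6
```

servo_tool([
  [0.8,1.5,0,0,0,0,20],
  [0.8,1.5,0,0,0,0,20],
  [0.8,1.5,0,0,0,0,20],
  [0.8,1.5,0,0,0,0,40],
  [0.8,1.5,0,0,0,0,60],
  [0.8,1.5,0,0,0,0,87],
  [0.8,1.5,0,0,0,0,87],
  [0.8,1.5,0,0,0,0,87],
  [0.8,1.5,0,0,0,0,87],
  [-40,1.5,0,0,0,0,87],
  [-80,1.5,0,0,0,0,87],
  [-120,1.5,0,0,0,0,87],
  [-160,1.5,0,0,0,0,87],
  [-200,1.5,0,0,0,0,87],
  [-200,1.5,-60,0,0,0,87],
  [-200,1.5,-60,0,0,0,87],
  [-200,1.5,-60,0,0,0,87],
])

```text
clock: 13.32
tcp_pos: [387.8, -308.9, 251.4]
orientation: [0.675, 0.214, 0.674, -0.212]
ft_force: [0.6, -0.6, 0.5]
opening: 86.9
```

```bash
python3 - <<'E'
from h import *
import pickle
p,r=pose(); print(p,get_obs()["q"])
c=cam("wrist"); pickle.dump(c,open("w4.pkl","wb")); cv2.imwrite("pics/w4.png",c["img"])
P=cloud(c)
m=(P[...,2]>30)&(P[...,2]<125)&(np.hypot(P[...,0]-447,P[...,1]+347)<75); v,u=np.where(m); print(len(u),u.min(),u.max(),v.min(),v.max())
Q=P[m]; rng=np.random.default_rng(0); best=0
for _ in range(500):
    a,b,c3=Q[rng.choice(len(Q),3,False)]; nn=np.cross(b-a,c3-a); L=np.linalg.norm(nn)
    if L<1: continue
    nn/=L; nn*=np.sign(nn[2]); inl=abs((Q-a)@nn)<1.5
    if inl.sum()>best: best=inl.sum(); bi=inl
A=Q[bi]; cen=A.mean(0); Vt=np.linalg.svd(A-cen,full_matrices=False)[2]; pr=(A-cen)@Vt.T; q=np.percentile(pr,[1,99],axis=0); print(best,cen.round(1),Vt.round(3).tolist(),q.round(1).tolist())
mid=cen+q.mean(0)@Vt; print("origin est",(mid-12*Vt[2]*np.sign(Vt[2,2])).round(1))
E
```

```text
[ 387.76894923 -308.90703845  251.35690237] [-0.29929357 -0.06401147  0.86169611  1.78043539  0.04657787  1.40259163
  1.51317779]
2205 299 345 237 299
1105 [ 448.5 -348.7   75.9] [[0.584, -0.408, -0.702], [-0.575, -0.818, -0.003], [0.573, -0.406, 0.712]] [[-42.6, -14.8, -1.5], [58.8, 14.9, 1.3]]
origin est [ 446.2 -347.1   61.7]
```

View pics/w4.png

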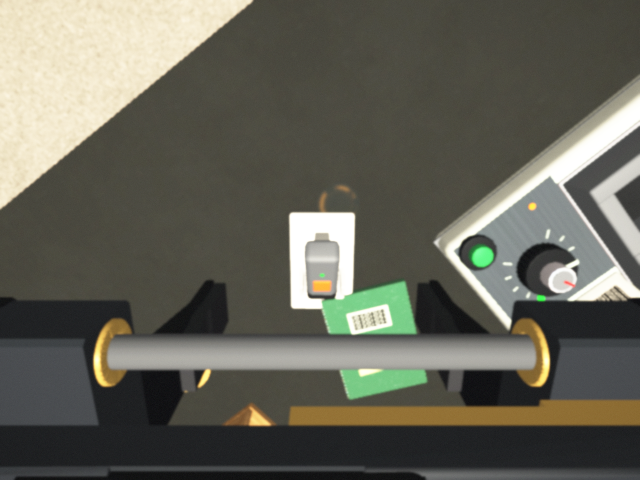

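The scanner is home at (446.2,−347.1,61.7), 0.8 mm from the estimated seat. Now the ring.

```bash
cat > ring.py <<'E'
from h import *
import pickle,sys
from m2 import comps,rect
def ring(c,verbose=True):
    P=cloud(c); hsv=cv2.cvtColor(c["img"],cv2.COLOR_BGR2HSV); H,S,V=[hsv[...,i].astype(int) for i in range(3)]; Z=P[...,2]
    near=np.hypot(P[...,0]-572.7,P[...,1]+157.7)
    tk=(Z>94)&(Z<103)&(near<22); cn,_=cv2.findContours(tk.astype(np.uint8),0,1); k=max(cn,key=len); pts=np.array([onplane(c,*q[0],98.5)[:2] for q in k],np.float32); tc=cv2.minEnclosingCircle(pts)
    rg=(Z>76)&(Z<86)&(near<40); rc=cv2.minEnclosingCircle(P[rg][:,:2].astype(np.float32))
    v,u=np.mgrid[:480,:640]; d=np.stack([u,v,np.ones_like(u)],-1)@np.linalg.inv(c["K"]).T@c["R"].T; P81=c["o"]+d*((81-c["o"][2])/d[...,2])[...,None]
    wl=(V>120)&(S<60)&(Z>76)&(Z<85); r=np.hypot(P81[...,0]-rc[0][0],P81[...,1]-rc[0][1]); wl&=(r>16)&(r<25.5)
    a=P81[wl][:,:2]-rc[0]; an=np.degrees(np.arctan2(a[:,1],a[:,0])); 
    gm=(H>50)&(H<75)&(S>120)&(V>80)&(near>25)&(near<48); g=P[gm].mean(0) if gm.any() else None
    rd=((H<8)|(H>172))&(S>110)&(near<18)&(Z>90); 
    print("timer c",np.round(tc[0],1),round(tc[1],1),"ring c",np.round(rc[0],1),round(rc[1],1),"line yaw",np.median(an).round(1) if len(an) else None,len(an),"green",g, "red yaw",[round(float(np.degrees(np.arctan2(*(P[rd].mean(0)[:2]-tc[0])[::-1]))),1),int(rd.sum())] if rd.any() else None)
    if len(an): print("  value",(2.356-np.radians(np.median(an)-6.5)).round(3))
for f in sys.argv[1:]: ring(pickle.load(open(f,"rb")))
E
python3 ring.py wrist.pkl w1.pkl w4.pkl
python3 - <<'E'
from h import *
for P,y in (((480,-220,230),90),((572.5,-158,180),95)): print(P,delta(P,Rdown(y)))
E
```

```text
timer c [ 572.  -157.5] 13.4 ring c [ 573.5 -157.3] 26.6 line yaw 74.1 88 green [ 606.98490218 -173.72274702   59.52918144] red yaw [22.2, 17]
  value 1.176
timer c [ 572.2 -158.2] 13.1 ring c [ 573.1 -157.2] 26.6 line yaw 74.4 91 green [ 606.84624911 -173.42062627   60.03274585] red yaw [26.6, 15]
  value 1.172
timer c [ 571.7 -158.6] 13.9 ring c [ 573.5 -157.3] 27.0 line yaw 79.7 96 green [ 604.99888044 -174.50278533   60.84532134] red yaw [26.7, 19]
  value 1.079
(480, -220, 230) [21.7, 124.7, 23.3, -34.9, 0.1, -0.2]
(572.5, -158, 180) [72.0, 228.3, 63.6, -39.9, 0.1, -0.2]
```

servo_tool([
  [22,35,5,-6,0,0,66],
  [22,70,10,-12,0,0,66],
  [22,105,18,-18,0,0,66],
  [22,140,30,-24,0,0,66],
  [22,175,45,-30,0,0,66],
  [30,205,56,-30,0,0,66],
  [55,228,63.5,-30,0,0,66],
  [72,228,63.5,-30,0,0,66],
  [72,228,63.5,-30,0,0,66],
  [72,228,63.5,-30,0,0,66],
  [72,228,63.5,-30,0,0,66],
  [72,228,63.5,-30,0,0,66],
])

```text
clock: 14.37
tcp_pos: [573.0, -160.4, 180.1]
orientation: [0.707, 0.031, 0.706, -0.031]
ft_force: [-0.5, -0.5, 0.8]
opening: 66.2
```

```bash
python3 - <<'E'
from h import *
p,r=pose(); print(p,r.as_matrix().round(3).tolist(),get_obs()["opening"],get_obs()["q"])
print(delta((572.5,-157.8,61.5),Rdown(85)))
E
```

```text
[ 573.03315573 -160.35868174  180.1231215 ] [[0.002, 0.088, 0.996], [-0.0, 0.996, -0.088], [-1.0, 0.0, 0.002]] 66.2331276392248 [-0.40315962  0.27125428  0.72750782  1.66024163 -0.18759471  1.27949063
  1.84253554]
[118.6, 2.5, -1.0, -0.1, 0.1, -0.0]
```

servo_tool([
  [0,2.5,-1,0,0,0,66],
  [20,2.5,-1,0,0,0,66],
  [50,2.5,-1,0,0,0,66],
  [80,2.5,-1,0,0,0,66],
  [100,2.5,-1,0,0,0,66],
  [112,2.5,-1,0,0,0,66],
  [119,2.5,-1,0,0,0,66],
  [119,2.5,-1,0,0,0,66],
  [119,2.5,-1,0,0,0,66],
])

```text
clock: 15.12
tcp_pos: [572.6, -156.8, 60.8]
orientation: [0.707, 0.031, 0.706, -0.031]
ft_force: [0.5, 0.2, 0.5]
opening: 65.9
```

```bash
python3 - <<'E'
from h import *
p,r=pose(); print(p,get_obs()["ft_force"]); print(delta((572.5,-157.8,60.8),Rdown(85)))
E
```

```text
[ 572.6469194  -156.80852118   60.79365465] [0.45405766 0.24484125 0.51978896]
[-0.0, -1.0, -0.1, 0.0, 0.1, 0.0]
```

Close on the ring and turn 100° clockwise in the first call, then check.

servo_tool([
  [0,-1,0,0,0,0,45],
  [0,-1,0,0,0,0,45],
  [0,-1,0,0,0,0,45],
  [0,-1,0,0,0,0,45],
  [0,-1,0,0,0,0,45],
  [0,-1,0,0,0,0,45],
  [0,-1,0,5,0,0,45],
  [0,-1,0,10,0,0,45],
  [0,-1,0,15,0,0,45],
  [0,-1,0,20,0,0,45],
])

```text
clock: 15.95
tcp_pos: [571.9, -157.6, 59.7]
orientation: [0.69, 0.154, 0.69, -0.154]
ft_force: [0.1, 0.1, -0.2]
opening: 44.8
```

```bash
python3 - <<'E'
from h import *
p,r=pose(); s=get_obs(); print(p,s["ft_force"],s["moment"],s["opening"]); m=r.as_matrix(); print(np.degrees(np.arctan2(m[1,1],m[0,1])))
E
```

```text
[ 571.92525369 -157.56148975   59.72002059] [ 0.06529717  0.14698519 -0.1966832 ] [-0.00687404  0.07172992 -0.00494331] 44.839298699642455
64.78706923049468
```

```bash
python3 - <<'E'
from h import *
import pickle
a=cam("scene"); b=cam("wrist"); pickle.dump(b,open("w5.pkl","wb"))
i=cv2.resize(a["img"][225:335,310:450],None,fx=4,fy=4,interpolation=cv2.INTER_CUBIC); j=cv2.resize(b["img"],(560,420))
cv2.imwrite("pics/s5.png",i); cv2.imwrite("pics/w5.png",b["img"])
p=pose()[0]; print(p, proj(a,p), proj(a,p+[0,0,20]))
E
```

```text
[ 571.90348245 -157.3998704    59.58297248] [368.72349011 277.13783849] [369.26580597 272.51494528]
```

View pics/s5.png

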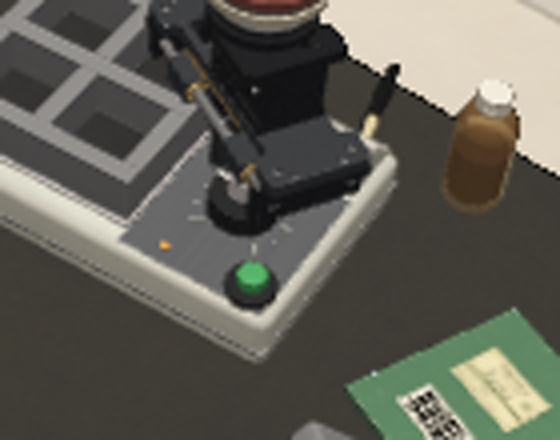

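servo_tool([
  [0,0,0,0,0,0,42],
  [0,0,0,0,0,0,42],
  [0,0,0,0,0,0,42],
])

```text
clock: 16.3
tcp_pos: [571.9, -157.5, 59.7]
orientation: [0.691, 0.152, 0.691, -0.152]
ft_force: [-0.6, -0.3, -0.3]
opening: 42.1
```

View pics/w5.png

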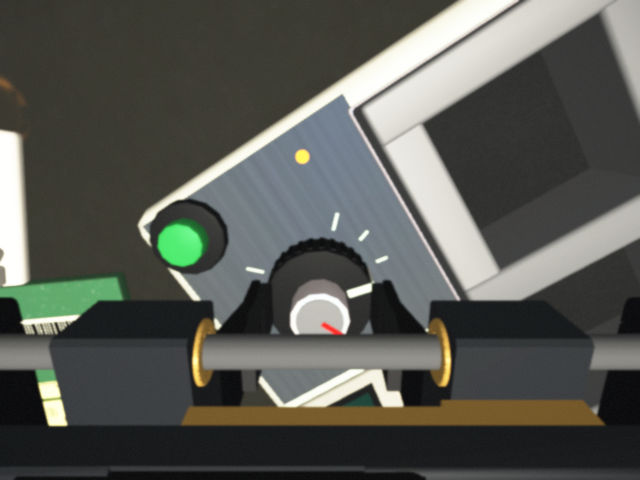

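The fingers read 42 mm and the ring has not turned: its line at (360,290) hasn't followed the tool. I'll locate the real finger surfaces in the tool frame from depth before doing anything else.

```bash
python3 - <<'E'
from h import *
import pickle
c=cam("wrist"); p,r=pose(); P=r.inv().apply((cloud(c).reshape(-1,3)-p)).reshape(480,640,3)
np.set_printoptions(suppress=True,linewidth=180)
for v in (285,300,315,325,365,380,395):
    print(v,[tuple(int(k) for k in P[v,u]) for u in range(216,432,12)])
E
```

```text
285 [(1, -54, 2), (1, -47, 2), (2, -41, 2), (3, -35, 3), (-25, -24, -9), (-19, -20, -6), (-19, -14, -6), (-18, -9, -6), (-27, -3, -10), (-28, 2, -10), (-24, 7, -8), (-19, 13, -6), (-18, 19, -6), (-25, 23, -9), (-29, 28, -11), (3, 40, 3), (2, 46, 3), (1, 52, 2)]
300 [(-98, -25, -37), (3, -48, 12), (3, -42, 12), (-43, -26, -11), (-40, -22, -9), (-19, -20, 0), (-18, -14, 1), (-36, -8, -7), (-37, -2, -7), (-37, 2, -7), (-37, 7, -7), (-20, 13, 0), (-20, 19, 0), (-37, 22, -7), (-40, 26, -9), (-43, 30, -10), (1, 47, 11), (2, 53, 11)]
315 [(-99, -25, -34), (2, -49, 20), (-56, -29, -11), (-53, -25, -9), (-52, -20, -9), (-23, -20, 6), (-20, -14, 8), (-37, -8, 0), (-38, -3, -1), (-37, 2, 0), (-37, 7, 0), (-36, 12, 0), (-19, 19, 8), (-39, 22, -2), (-53, 24, -9), (-57, 28, -11), (-56, 33, -10), (2, 54, 20)]
325 [(-103, -24, -33), (-63, -32, -10), (-62, -28, -10), (-61, -23, -9), (-53, -21, -5), (-20, -20, 13), (-19, -15, 13), (-37, -8, 4), (-37, -3, 3), (-38, 2, 3), (-36, 7, 4), (-36, 12, 4), (-18, 19, 14), (-40, 22, 1), (-60, 23, -9), (-63, 27, -10), (-63, 31, -10), (3, 54, 27)]
365 [(-110, -22, -27), (-111, -19, -28), (-110, -17, -27), (-110, -14, -27), (-110, -12, -27), (-111, -9, -28), (-111, -6, -28), (-110, -3, -27), (-110, -1, -27), (-110, 1, -27), (-110, 4, -27), (-111, 6, -28), (-110, 9, -27), (-110, 12, -27), (-111, 14, -28), (-111, 17, -28), (-111, 19, -28), (-111, 22, -27)]
380 [(-104, -25, -18), (-94, -24, -11), (-81, -24, -1), (-73, -22, 4), (2, -31, 61), (3, -24, 62), (3, -18, 62), (2, -11, 62), (2, -4, 61), (2, 2, 62), (2, 9, 62), (2, 16, 61), (0, 22, 59), (-3, 28, 57), (-72, 22, 5), (-72, 26, 5), (-86, 26, -5), (-98, 26, -14)]
395 [(-105, -24, -15), (-94, -25, -6), (-82, -24, 3), (61, -51, 120), (61, -42, 120), (3, -25, 72), (2, -18, 72), (3, -11, 72), (2, -4, 71), (0, 2, 70), (-1, 9, 68), (-4, 15, 66), (-6, 22, 64), (-8, 28, 63), (-9, 34, 62), (-11, 40, 60), (-86, 27, 0), (-100, 26, -11)]
```

```bash
python3 - <<'E'
from h import *
import pickle
c=pickle.load(open("w5.pkl","rb")); i=cv2.resize(c["img"][225:350,200:445],None,fx=3.2,fy=3.2,interpolation=cv2.INTER_CUBIC); i=np.clip(i.astype(float)*1.8+15,0,255).astype(np.uint8); cv2.imwrite("pics/w5c.png",i)
E
```

```text
(no output)
```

View pics/w5c.png

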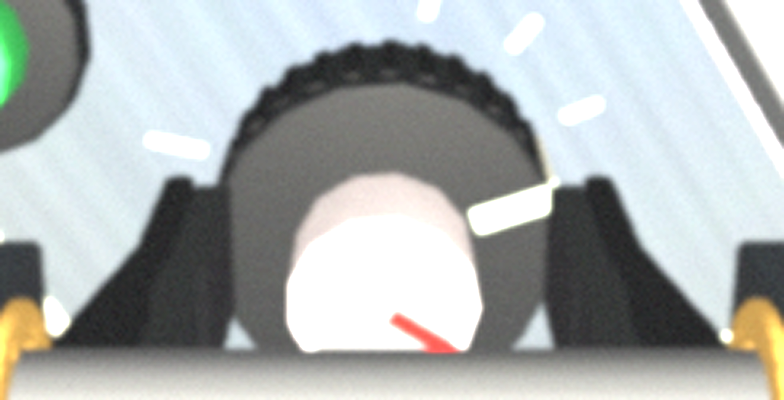

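The crop shows the fingertips ending at px row ≈281, just above the ring top. The physical tips are about 21 mm short of the stated TCP, so the fingers closed above the ring, touching nothing. I'll reopen, go about 11 mm lower and close again.

servo_tool([
  [0,0,0,0,0,0,66],
  [0,0,0,0,0,0,66],
  [0,0,0,0,0,0,66],
  [0,0,0,0,0,0,66],
  [0,0,0,0,0,0,66],
  [3,0,0,0,0,0,66],
  [6,0,0,0,0,0,66],
  [9,0,0,0,0,0,66],
  [11,0,0,0,0,0,66],
  [11,0,0,0,0,0,66],
])

```text
clock: 17.18
tcp_pos: [571.5, -157.4, 48.0]
orientation: [0.69, 0.153, 0.691, -0.153]
ft_force: [1.1, -0.0, -1.0]
opening: 65.8
```

```bash
python3 - <<'E'
from h import *
import pickle
s=get_obs(); print(pose()[0],s["ft_force"],s["opening"]); c=cam("wrist"); p,r=pose(); pickle.dump(c,open("w6.pkl","wb")); P=r.inv().apply((cloud(c).reshape(-1,3)-p)).reshape(480,640,3)
for v in (268,274,278,282,286,292): print(v,[tuple(int(k) for k in P[v,u]) for u in list(range(226,272,6))+list(range(376,426,8))])
E
```

```text
[ 571.49951068 -157.4249786    47.96687239] [ 1.11505136 -0.00993253 -1.03023895] 65.77061394385362
268 [(-8, -45, -11), (-7, -42, -10), (-9, -39, -11), (-8, -36, -11), (-8, -33, -11), (-7, -30, -10), (-8, -27, -11), (-8, -25, -11), (-8, 27, -11), (-8, 31, -11), (-8, 35, -11), (-10, 38, -11), (-8, 43, -10), (-8, 47, -11), (-8, 51, -11)]
274 [(-9, -45, -8), (-7, -42, -7), (-9, -39, -8), (-8, -36, -8), (-9, -33, -8), (-9, -30, -8), (-9, -27, -8), (-8, -25, -7), (-9, 27, -8), (-9, 31, -8), (-8, 35, -8), (-8, 39, -7), (-8, 43, -7), (-8, 47, -8), (-8, 51, -7)]
278 [(-9, -45, -6), (-8, -42, -6), (-8, -39, -5), (-9, -36, -6), (-9, -33, -6), (-9, -30, -6), (-10, -27, -6), (-9, -25, -6), (-9, 27, -6), (-8, 31, -5), (-9, 35, -6), (-8, 39, -5), (-8, 43, -5), (-8, 47, -5), (-8, 51, -5)]
282 [(-9, -45, -4), (-26, -38, -11), (-8, -40, -3), (-7, -37, -3), (-8, -34, -3), (-7, -31, -3), (-9, -28, -4), (-18, -23, -8), (-8, 27, -3), (-9, 31, -4), (-8, 35, -3), (-8, 39, -3), (-26, 39, -11), (-7, 47, -3), (-8, 51, -3)]
286 [(-29, -40, -10), (-28, -38, -10), (-26, -36, -9), (-25, -33, -9), (-9, -34, -2), (-8, -31, -1), (-8, -28, -1), (-21, -23, -7), (-8, 27, -1), (-7, 32, -1), (-8, 35, -1), (-27, 35, -9), (-28, 38, -10), (-30, 41, -11), (-9, 51, -1)]
292 [(-36, -38, -11), (-35, -36, -10), (-32, -34, -9), (-32, -32, -9), (-9, -34, 1), (-8, -31, 1), (-8, -28, 1), (-30, -22, -8), (-27, 25, -7), (-7, 32, 1), (-8, 36, 1), (-33, 34, -9), (-32, 38, -9), (-36, 40, -11), (-8, 51, 1)]
```

servo_tool([
  [1,0,0,0,0,0,60],
  [1,0,0,0,0,0,45],
  [1,0,0,0,0,0,45],
  [1,0,0,0,0,0,45],
  [1,0,0,0,0,0,45],
  [1,0,0,0,0,0,45],
])

```text
clock: 17.73
tcp_pos: [571.8, -158.1, 47.8]
orientation: [0.69, 0.153, 0.69, -0.153]
ft_force: [-1.4, -1.9, 0.3]
opening: 51.0
```

```bash
python3 - <<'E'
from h import *
s=get_obs(); print(pose()[0],s["ft_force"],s["moment"],s["opening"])
E
```

```text
[ 571.75620924 -158.08597291   47.7981299 ] [-1.37364295 -1.89309032  0.28174896] [-0.56308097  0.29149301  0.00370751] 51.03377550513891
```

servo_tool([
  [0,0,0,5.5,0,0,45],
  [0,0,0,11,0,0,45],
  [0,0,0,16.5,0,0,45],
  [0,0,0,22,0,0,45],
  [0,0,0,27.5,0,0,45],
  [0,0,0,33,0,0,45],
  [0,0,0,38.5,0,0,45],
  [0,0,0,44,0,0,45],
  [0,0,0,49.5,0,0,45],
  [0,0,0,49.5,0,0,45],
])

```text
clock: 18.57
tcp_pos: [573.0, -157.1, 47.8]
orientation: [0.563, 0.429, 0.562, -0.429]
ft_force: [3.8, -0.9, -1.5]
opening: 51.0
```

```bash
python3 ring.py w6.pkl; python3 - <<'E'
from h import *
import pickle
s=get_obs(); p,r=pose(); m=r.as_matrix(); print(p,s["ft_force"],s["moment"],s["opening"],np.degrees(np.arctan2(m[1,1],m[0,1])),s["q"][6])
c=cam("wrist"); pickle.dump(c,open("w7.pkl","wb"))
E
python3 ring.py w7.pkl
```

```text
timer c [ 570.3 -156.5] 12.3 ring c [ 563.6 -153.3] 38.4 line yaw 53.7 258 green None red yaw None
  value 1.532
[ 572.97156132 -157.07958927   47.79260164] [ 3.82798747 -0.89947556 -1.53119997] [-0.13687538 -0.93162955 -0.05796838] 50.950742302590655 15.321044029316255 0.8318533412653971
timer c [ 572.7 -154.5] 12.3 ring c [ 570.6 -145.9] 34.6 line yaw 0.1 271 green [ 599.75234144 -159.43984993   79.5533249 ] red yaw [6.4, 98]
  value 2.467
```

```bash
python3 - <<'E'
from h import *
import pickle
c=pickle.load(open("w7.pkl","rb")); i=cv2.resize(c["img"][200:350,200:445],None,fx=2.8,fy=2.8,interpolation=cv2.INTER_CUBIC); i=np.clip(i.astype(float)*1.5+10,0,255).astype(np.uint8); cv2.imwrite("pics/w7c.png",i)
E
```

```text
(no output)
```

View pics/w7c.png

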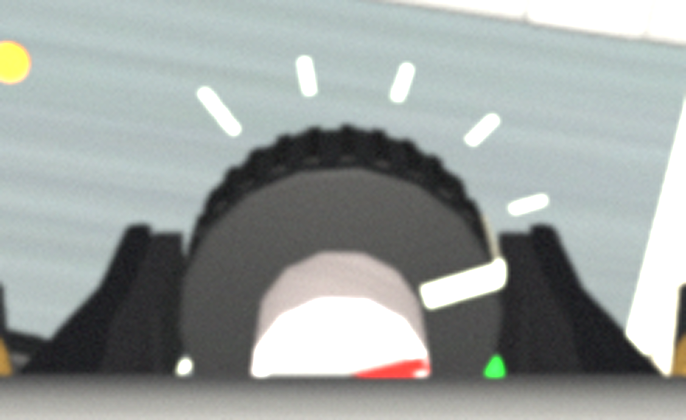

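The ring has followed the fingers: its line sits in the same place relative to the tool as before. The red timer line stays at about 29° in world, unchanged within the reading. I'll turn another 50°.

servo_tool([
  [0,0,0,5.5,0,0,45],
  [0,0,0,11,0,0,45],
  [0,0,0,16.5,0,0,45],
  [0,0,0,22,0,0,45],
  [0,0,0,27.5,0,0,45],
  [0,0,0,33,0,0,45],
  [0,0,0,38.5,0,0,45],
  [0,0,0,44,0,0,45],
  [0,0,0,50,0,0,45],
  [0,0,0,50,0,0,45],
  [0,0,0,50,0,0,45],
  [0,0,0,50,0,0,66],
  [0,0,0,50,0,0,66],
  [0,0,0,50,0,0,66],
  [0,0,0,50,0,0,66],
  [0,0,0,50,0,0,66],
])

```text
clock: 19.95
tcp_pos: [571.6, -157.5, 47.6]
orientation: [-0.33, -0.625, -0.33, 0.626]
ft_force: [-0.9, -0.1, 0.4]
opening: 65.2
```

```bash
python3 - <<'E'
from h import *
s=get_obs(); p,r=pose(); m=r.as_matrix(); print(p,s["ft_force"],s["moment"],s["opening"],np.degrees(np.arctan2(m[1,1],m[0,1])),s["q"][6])
print(delta((p[0],p[1],280),Rdown(-35)),delta((470,-100,300),Rdown(30)),delta((480,-60,330),Rdown(90)))
E
```

```text
[ 571.57618956 -157.45403656   47.5733465 ] [-0.92566524 -0.08312502  0.36266087] [-0.08526139  0.10714858 -0.01877709] 65.2008931609878 -34.413124964604314 0.09105009763958043
[-232.4, -0.2, -0.0, 0.6, -0.0, 0.0] [-252.4, -116.4, 10.0, -64.4, -0.0, 0.0] [-282.3, -130.8, -28.6, -124.4, -0.0, 0.0]
```

servo_tool([
  [-15,0,0,0,0,0,66],
  [-40,0,0,0,0,0,66],
  [-80,0,0,0,0,0,66],
  [-120,0,0,0,0,0,66],
  [-160,0,20,0,0,0,66],
  [-200,0,40,0,0,0,66],
  [-232,0,60,0,0,0,66],
  [-232,0,60,0,0,0,66],
  [-232,0,60,0,0,0,66],
  [-232,0,60,0,0,0,66],
])

```text
clock: 20.78
tcp_pos: [537.9, -206.6, 279.8]
orientation: [0.329, 0.626, 0.33, -0.625]
ft_force: [-0.0, 0.2, -0.8]
opening: 66.0
```

```bash
python3 - <<'E'
from h import *
import pickle
print(pose()[0]); c=cam("wrist"); pickle.dump(c,open("w8.pkl","wb"))
i=cv2.resize(c["img"][60:330,180:480],None,fx=2.2,fy=2.2,interpolation=cv2.INTER_CUBIC); cv2.imwrite("pics/w8c.png",i)
E
python3 ring.py w8.pkl
```

```text
[ 537.9404671  -206.59601291  279.75326663]
timer c [ 574.2 -157.8] 12.8 ring c [ 574.6 -158. ] 26.7 line yaw -15.8 58 green [ 606.67822309 -172.80379235   57.4715689 ] red yaw [31.8, 18]
  value 2.745
```

View pics/w8c.png

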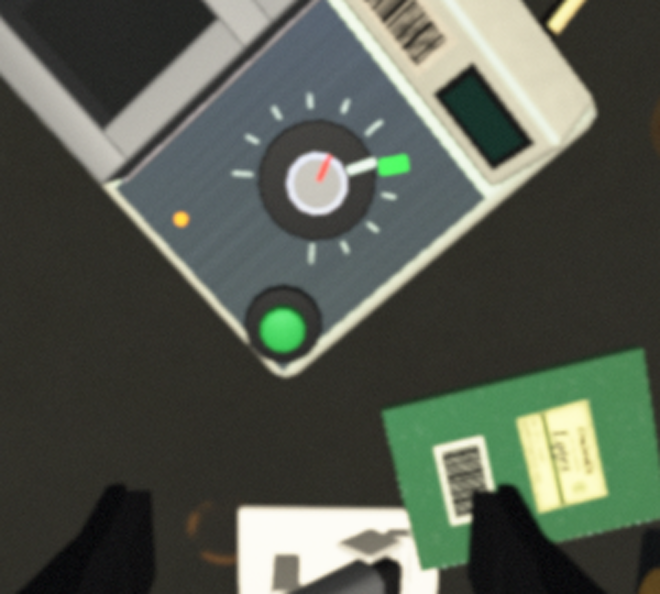

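Ring line at about −16° against the green mark at −24.7°, so the value is ≈2.75, about 9° short. The timer's red line reads ≈30° and hasn't moved. I'll regrip and turn 9° more.

servo_tool([
  [32,0,-40,0,0,0,66],
  [60,0,-60,0,0,0,66],
  [100,0,-60,0,0,0,66],
  [140,0,-60,0,0,0,66],
  [180,0,-60,0,0,0,66],
  [205,0,-60,0,0,0,66],
  [222,0,-60,0,0,0,66],
  [232,0,-60,0,0,0,66],
  [232,0,-60,0,0,0,66],
  [232,0,-60,0,0,0,66],
])

```text
clock: 21.67
tcp_pos: [571.7, -157.3, 47.4]
orientation: [-0.329, -0.625, -0.33, 0.626]
ft_force: [-0.7, -0.4, 0.5]
opening: 66.3
```

```bash
python3 - <<'E'
from h import *
s=get_obs(); p,r=pose(); m=r.as_matrix(); print(p,s["ft_force"],s["opening"],np.degrees(np.arctan2(m[1,1],m[0,1])))
E
```

```text
[ 571.66597716 -157.32660349   47.39813476] [-0.67966607 -0.41876992  0.54411311] 66.25416188935147 -34.44128830008338
```

servo_tool([
  [0,0,0,0,0,0,45],
  [0,0,0,0,0,0,45],
  [0,0,0,0,0,0,45],
  [0,0,0,0,0,0,45],
  [0,0,0,0,0,0,45],
  [0,0,0,4,0,0,45],
  [0,0,0,9,0,0,45],
  [0,0,0,9,0,0,45],
  [0,0,0,9,0,0,45],
  [0,0,0,9,0,0,66],
  [0,0,0,9,0,0,66],
  [0,0,0,9,0,0,66],
  [0,0,0,9,0,0,66],
  [0,0,0,9,0,0,66],
  [0,0,0,9,0,0,66],
])

```text
clock: 22.92
tcp_pos: [571.8, -157.4, 47.7]
orientation: [-0.279, -0.65, -0.279, 0.65]
ft_force: [-0.0, 0.1, 0.0]
opening: 65.6
```

servo_tool([
  [-15,0,0,0,0,0,66],
  [-40,0,0,0,0,0,66],
  [-80,0,0,0,0,0,66],
  [-120,0,0,0,0,0,66],
  [-160,0,20,0,0,0,66],
  [-200,0,40,0,0,0,66],
  [-232,0,60,0,0,0,66],
  [-232,0,60,0,0,0,66],
  [-232,0,60,0,0,0,66],
  [-232,0,60,0,0,0,66],
])

```text
clock: 23.75
tcp_pos: [530.7, -200.6, 279.8]
orientation: [0.279, 0.65, 0.28, -0.649]
ft_force: [0.9, 0.7, -0.8]
opening: 66.0
```

```bash
python3 - <<'E'
from h import *
import pickle
print(pose()[0]); c=cam("wrist"); pickle.dump(c,open("w9.pkl","wb"))
E
python3 ring.py w9.pkl
python3 - <<'E'
from h import *
for P,y in (((530,-120,250),-20),((540,100,250),0),((586,236,180),10)): print(P,y,delta(P,Rdown(y)))
E
```

```text
[ 530.74991451 -200.59556155  279.79900349]
timer c [ 574.3 -157.9] 12.8 ring c [ 574.9 -157.7] 26.6 line yaw -26.6 59 green [ 606.81128406 -172.84718347   57.4241635 ] red yaw [33.3, 20]
  value 2.935
(530, -120, 250) -20 [29.0, -55.4, -57.6, -23.4, -0.0, 0.1]
(540, 100, 250) 0 [29.2, -199.3, -224.3, -43.4, -0.0, 0.1]
(586, 236, 180) 10 [99.3, -259.3, -354.7, -53.4, -0.0, 0.1]
```

```bash
cat > jars.py <<'E'
from h import *
import sys
for n in sys.argv[1:]:
    c=cam(n); P=cloud(c); hsv=cv2.cvtColor(c["img"],cv2.COLOR_BGR2HSV); S,V=hsv[...,1].astype(int),hsv[...,2].astype(int); X,Y,Z=P[...,0],P[...,1],P[...,2]
    for nm,lo,hi in (("jar",74,92),("in tray",144,162)):
        for col,cm in (("white",(S<60)&(V>140)),("colour",(S>120)&(V>60))):
            m=((X>350)&(X<900)&(Y>-500)&(Y<700)&(Z>lo)&(Z<hi)&cm).astype(np.uint8); k,l,st,ce=cv2.connectedComponentsWithStats(m)
            for i in range(1,k):
                if st[i,4]>80: print(n,nm,col,st[i,4],np.median(P[l==i],0).round(1).tolist(),onplane(c,*ce[i],82 if lo==74 else 152).round(1)[:2].tolist())
E
python3 jars.py top scene
```

```text
top jar white 479 [661.2, -146.0, 83.1] [660.9, -147.3]
top jar white 366 [586.5, 237.5, 81.9] [586.6, 237.3]
top jar white 375 [471.7, 365.2, 82.0] [471.3, 365.3]
top jar colour 131 [738.6, -237.5, 85.8] [742.4, -241.6]
top jar colour 369 [584.1, 357.4, 81.5] [584.2, 357.6]
top jar colour 383 [511.5, 478.9, 81.7] [510.9, 479.1]
top jar colour 373 [469.6, 272.8, 81.8] [469.5, 272.8]
top jar colour 349 [370.8, 293.5, 81.9] [371.1, 293.2]
scene jar white 144 [471.9, 360.2, 81.8] [471.7, 359.3]
scene jar white 145 [585.9, 231.0, 81.4] [586.0, 230.8]
scene jar white 193 [655.9, -148.3, 84.3] [657.4, -150.1]
scene jar colour 135 [509.2, 472.5, 81.6] [510.1, 471.7]
scene jar colour 140 [583.3, 350.5, 81.6] [583.5, 350.6]
scene jar colour 160 [469.5, 266.8, 81.4] [469.0, 266.3]
scene jar colour 160 [371.1, 287.6, 81.5] [371.0, 286.8]
scene jar colour 93 [735.5, -260.7, 84.5] [739.1, -257.4]
```

servo_tool([
  [29,-30,-30,-7,0,0,75],
  [29,-60,-65,-14,0,0,75],
  [29,-88,-95,-21,0,0,75],
  [29,-115,-125,-28,0,0,75],
  [29,-142,-155,-35,0,0,75],
  [29,-170,-190,-42,0,0,75],
  [29,-199,-224,-43,0,0,75],
  [29,-199,-224,-43,0,0,75],
  [29,-199,-224,-43,0,0,75],
])

```text
clock: 24.65
tcp_pos: [539.4, 104.8, 249.2]
orientation: [-0.5, -0.499, -0.5, 0.501]
ft_force: [-0.1, 0.4, -0.2]
opening: 74.9
```

```bash
python3 - <<'E'
from h import *
import pickle
p,r=pose(); print(p,get_obs()["q"]); c=cam("wrist"); pickle.dump(c,open("w10.pkl","wb"))
P=cloud(c); Z=P[...,2]; m=(Z>105)&(Z<117)&(P[...,0]>450)&(P[...,0]<720)&(P[...,1]<130)&(P[...,1]>-120)
v,u=np.where(m); print(len(u),(u.min(),u.max(),v.min(),v.max()) if len(u) else 0)
Rm=np.array([[np.cos(a:=np.radians(6.5)),np.sin(a)],[-np.sin(a),np.cos(a)]])
d=(P[m][:,:2]-[583.2,-72.8])@Rm.T; print("x",np.percentile(d[:,0],[.5,1,50,99,99.5]).round(1),"y",np.percentile(d[:,1],[.5,1,50,99,99.5]).round(1))
cv2.imwrite("pics/w10.png",c["img"])
E
python3 jars.py wrist
```

```text
[539.40592541 104.78668082 249.19808928] [-1.31286883  0.18335444  1.19260885  1.67238087 -0.17076113  1.40550001
 -0.09692274]
9857 (np.int64(258), np.int64(527), np.int64(242), np.int64(406))
x [-84.4 -83.9   3.4 145.  148.2] y [-23.5 -22.2 109.4 145.6 145.8]
wrist jar white 3291 [589.0, 238.2, 80.0] [588.7, 237.8]
wrist jar colour 349 [373.4, 272.1, 79.4] [374.6, 271.2]
wrist jar colour 1914 [472.8, 263.3, 80.0] [473.1, 262.4]
wrist in tray colour 83 [722.7, 46.1, 150.7] [722.1, 46.4]
```

```bash
python3 - <<'E'
from h import *
p,r=pose()
for P,y in (((587.5,237.5,110),10),((587.5,237.5,30),10)): print(P,y,delta(P,Rdown(y)))
E
```

```text
(587.5, 237.5, 110) 10 [139.4, 46.8, -139.5, -10.4, 0.1, 0.1]
(587.5, 237.5, 30) 10 [219.4, 46.9, -139.7, -10.4, 0.1, 0.1]
```

servo_tool([
  [20,12,-35,-5,0,0,75],
  [45,24,-70,-10,0,0,75],
  [75,36,-105,-10,0,0,75],
  [105,47,-139.5,-10,0,0,75],
  [139,47,-139.5,-10,0,0,75],
  [139,47,-139.5,-10,0,0,75],
  [139,47,-139.5,-10,0,0,75],
  [139,47,-139.5,-10,0,0,75],
])

```text
clock: 25.42
tcp_pos: [589.4, 234.6, 113.3]
orientation: [0.54, 0.458, 0.538, -0.458]
ft_force: [0.6, -0.8, 1.0]
opening: 74.8
```

```bash
python3 - <<'E'
from h import *
p,r=pose(); print(p,get_obs()["q"])
print(delta((587.5,237.5,30),Rdown(10)))
E
```

```text
[589.43117218 234.57116899 113.2601654 ] [-1.17053052  0.51377532  0.9790805   1.64687266 -0.44721437  1.22327094
  0.0674911 ]
[83.3, -1.5, -3.3, -0.7, 0.1, -0.1]
```

servo_tool([
  [0,-1.5,-3,0,0,0,75],
  [25,-1.5,-3,0,0,0,75],
  [50,-1.5,-3,0,0,0,75],
  [70,-1.5,-3,0,0,0,75],
  [80,-1.5,-3,0,0,0,75],
  [83,-1.5,-3,0,0,0,75],
  [83,-1.5,-3,0,0,0,70],
  [83,-1.5,-3,0,0,0,40],
  [83,-1.5,-3,0,0,0,40],
  [83,-1.5,-3,0,0,0,40],
  [83,-1.5,-3,0,0,0,40],
  [83,-1.5,-3,0,0,0,40],
  [83,-1.5,-3,0,0,0,40],
  [83,-1.5,-3,0,0,0,40],
])

```text
clock: 26.58
tcp_pos: [587.0, 240.5, 29.5]
orientation: [0.54, 0.457, 0.54, -0.456]
ft_force: [-0.6, -0.2, 6.8]
opening: 51.3
```

```bash
python3 - <<'E'
from h import *
p,r=pose(); s=get_obs(); print(p,s["opening"],s["ft_force"],r.as_matrix().round(3).tolist())
a=np.radians(6.5); T=np.array([583.2-60*np.sin(a),-72.8+60*np.cos(a)])
f=lambda x,y:T+[x*np.cos(a)-y*np.sin(a),x*np.sin(a)+y*np.cos(a)]
print("tray",T,{(x,y):f(x,y).round(1).tolist() for x in(39,-39) for y in (39,-39)})
c=f(39,39); print("lift",delta(p+[0,0,160],Rdown(10))); print(delta((*c,p[2]+160),Rdown(6.5)))
E
```

```text
[586.9798962  240.4625621   29.53590677] 51.349528651402636 [-0.55373612 -0.22483458  6.84930763] [[0.001, 0.986, 0.166], [0.001, 0.166, -0.986], [-1.0, 0.001, -0.001]]
tray [576.40780717 -13.18568866] {(39, 39): [610.7, 30.0], (39, -39): [619.6, -47.5], (-39, 39): [533.2, 21.1], (-39, -39): [542.1, -56.3]}
lift [-160.0, 0.2, -0.1, -0.5, -0.0, -0.1]
[-160.1, -11.3, 211.4, 3.0, -0.0, -0.1]
```

servo_tool([
  [-30,0,0,0,0,0,40],
  [-70,0,0,0,0,0,40],
  [-110,0,0,0,0,0,40],
  [-150,0,0,0,0,0,40],
  [-160,0,0,0,0,0,40],
  [-160,0,0,0,0,0,40],
])

```text
clock: 27.08
tcp_pos: [588.2, 240.5, 192.2]
orientation: [0.54, 0.459, 0.539, -0.455]
ft_force: [1.1, -0.8, -1.2]
opening: 51.2
```

```bash
cat > held.py <<'E'
from h import *
# held jar's lid/side seen by wrist: points in tool frame
c=cam("wrist"); p,r=pose(); P=r.inv().apply((cloud(c).reshape(-1,3)-p)).reshape(480,640,3)
hsv=cv2.cvtColor(c["img"],cv2.COLOR_BGR2HSV); m=(hsv[...,1]<60)&(hsv[...,2]>110)&(P[...,0]<30)&(P[...,0]>-75)&(np.hypot(P[...,1],P[...,2])<40)
Q=P[m]; top=Q[Q[:,0]<np.percentile(Q[:,0],5)+4]; print("n",len(Q),"lid top x",np.median(top[:,0]).round(1),"y range",np.percentile(top[:,1],[1,99]).round(1),"z min",np.percentile(top[:,2],1).round(1),"side zmin",np.percentile(Q[:,2],1).round(1),"y all",np.percentile(Q[:,1],[1,99]).round(1))
# circle fit from side points below the lid top
s=Q[Q[:,0]>np.median(top[:,0])+6]; 
if len(s)>30:
    A=np.c_[2*s[:,1:],np.ones(len(s))]; sol=np.linalg.lstsq(A,(s[:,1:]**2).sum(1),rcond=None)[0]; print("circle y,z",sol[:2].round(1),"r",np.sqrt(sol[2]+sol[0]**2+sol[1]**2).round(1),len(s))
print(p,get_obs()["opening"],get_obs()["ft_force"])
E
python3 held.py; python3 - <<'E'
from h import *
for P in ((545,90,190),(542.5,-55.8,190)): print(P,delta(P,Rdown(6.5)))
E
```

```text
n 11700 lid top x -52.9 y range [-21.6  24.7] z min -22.0 side zmin -22.8 y all [-21.3  24.1]
circle y,z [1.7 3.2] r 25.9 4145
[586.98270996 240.51434207 189.60529902] 51.068697186049256 [-0.13584295 -0.59958647 -2.10314239]
(545, 90, 190) [-0.7, -66.4, 141.5, 3.1, -0.1, -0.1]
(542.5, -55.8, 190) [-0.9, -93.0, 284.8, 3.1, -0.1, -0.1]
```

servo_tool([
  [0,-12,36,1.5,0,0,40],
  [0,-24,72,3,0,0,40],
  [0,-36,108,3,0,0,40],
  [0,-48,145,3,0,0,40],
  [0,-60,182,3,0,0,40],
  [0,-72,218,3,0,0,40],
  [0,-83,250,3,0,0,40],
  [0,-90,273,3,0,0,40],
  [0,-93,281.5,3,0,0,40],
  [0,-93,281.5,3,0,0,40],
  [0,-93,281.5,3,0,0,40],
  [0,-93,281.5,3,0,0,40],
])

```text
clock: 28.13
tcp_pos: [541.4, -50.7, 187.9]
orientation: [0.528, 0.47, 0.529, -0.47]
ft_force: [0.5, 0.7, -1.1]
opening: 51.3
```

```bash
python3 held.py; python3 - <<'E'
from h import *
import pickle
c=cam("wrist"); P=cloud(c); Z=P[...,2]; m=(Z>106)&(Z<116)&(P[...,0]>440)&(P[...,0]<720)&(P[...,1]<120)&(P[...,1]>-130)
cv2.imwrite("pics/w11.png",c["img"])
Rm=np.array([[np.cos(a:=np.radians(6.5)),np.sin(a)],[-np.sin(a),np.cos(a)]]); d=(P[m][:,:2]-[576.8,-12.6])@Rm.T; 
print("tray frame x",np.percentile(d[:,0],[.5,1,99,99.5]).round(1),"y",np.percentile(d[:,1],[.5,1,99,99.5]).round(1))
print(delta((542.1,-52.6,190),Rdown(6.5)),delta((542.1,-52.6,101),Rdown(6.5)))
E
```

```text
n 11887 lid top x -50.1 y range [-22.7  23.5] z min -22.3 side zmin -23.1 y all [-22.9  23.5]
circle y,z [0.4 3. ] r 26.0 4328
[541.49347939 -50.65751037 188.03634851] 51.35705613836559 [ 0.29098221  0.17193738 -1.30172911]
tray frame x [-84.9 -84.5 139.3 143.5] y [-82.5 -80.2  84.2  84.7]
[-1.8, 0.3, 1.8, 0.2, 0.0, 0.0] [87.2, 0.4, 1.7, 0.2, 0.0, 0.0]
```

View pics/w11.png

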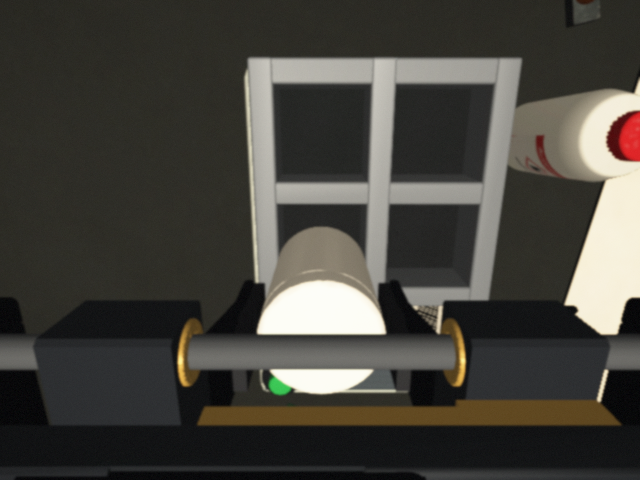

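The held jar is centred on its compartment column (interior u 275–370, jar axis at 322), and the tray reads within 1.5 mm. I'll lower it.

servo_tool([
  [0,0,2.5,0,0,0,40],
  [15,0,2.5,0,0,0,40],
  [35,0,2.5,0,0,0,40],
  [50,0,2.5,0,0,0,40],
  [62,0,2.5,0,0,0,40],
  [72,0,2.5,0,0,0,40],
  [80,0,2.5,0,0,0,40],
  [82,0,2.5,0,0,0,40],
  [82,0,2.5,0,0,0,40],
])

```text
clock: 28.98
tcp_pos: [541.6, -55.3, 106.4]
orientation: [0.528, 0.47, 0.528, -0.471]
ft_force: [0.4, 0.1, -0.7]
opening: 51.4
```

```bash
python3 held.py
```

```text
n 14502 lid top x -49.8 y range [-23.3  23.6] z min -22.4 side zmin -37.9 y all [-35.6  35.5]
circle y,z [-0.5 -7.2] r 24.2 6929
[541.87269471 -55.41859512 106.92943174] 51.265739910293235 [-0.20122376 -0.69807122 -1.25235123]
```

servo_tool([
  [1.5,0,-1.5,0,0,0,40],
  [3,0,-1.5,0,0,0,40],
  [4,0,-1.5,0,0,0,40],
  [4.5,0,-1.5,0,0,0,40],
  [4.5,0,-1.5,0,0,0,40],
])

```text
clock: 29.45
tcp_pos: [541.5, -53.7, 102.2]
orientation: [0.528, 0.471, 0.528, -0.471]
ft_force: [-0.5, -0.8, -1.3]
opening: 51.9
```

servo_tool([
  [1,0,0,0,0,0,40],
  [2,0,0,0,0,0,40],
  [2,0,0,0,0,0,40],
])

```text
clock: 29.7
tcp_pos: [541.4, -53.8, 100.0]
orientation: [0.528, 0.471, 0.528, -0.471]
ft_force: [-0.4, 0.2, -2.0]
opening: 51.0
```

servo_tool([
  [0.7,0,0,0,0,0,40],
  [0.7,0,0,0,0,0,40],
  [0.7,0,0,0,0,0,60],
  [0.7,0,0,0,0,0,66],
  [0.7,0,0,0,0,0,66],
  [0.7,0,0,0,0,0,66],
  [0.7,0,0,0,0,0,66],
  [-15,0,0,0,0,0,66],
  [-40,0,0,0,0,0,66],
  [-80,0,0,0,0,0,75],
  [-120,0,0,0,0,0,75],
  [-150,0,0,0,0,0,75],
  [-150,0,0,0,0,0,75],
  [-150,0,0,0,0,0,75],
])

```text
clock: 30.87
tcp_pos: [542.4, -53.7, 251.5]
orientation: [0.528, 0.472, 0.527, -0.47]
ft_force: [0.5, 0.8, -1.3]
opening: 74.7
```

```bash
python3 jars.py top scene | grep -v colour; python3 - <<'E'
from h import *
p,r=pose(); print(p,get_obs()["q"])
for P,y in (((560,150,260),0),((480,300,250),0),((471.5,364,150),5)): print(P,y,delta(P,Rdown(y)))
E
```

```text
top jar white 376 [471.7, 365.1, 81.9] [471.4, 365.1]
scene jar white 144 [471.9, 359.8, 81.7] [471.5, 358.9]
scene jar white 190 [656.2, -148.4, 84.6] [657.4, -149.5]
scene in tray white 200 [539.8, -61.3, 151.9] [539.2, -61.9]
[541.04912087 -53.49300303 249.33583044] [-1.06862145  0.1647716   1.2297553   1.68697956 -0.15756119  1.40214391
  0.29807648]
(560, 150, 260) 0 [-10.6, 42.1, -200.0, 6.6, -0.0, 0.1]
(480, 300, 250) 0 [-0.5, -20.3, -358.2, 6.6, -0.0, 0.1]
(471.5, 364, 150) 5 [99.5, -21.3, -422.7, 1.6, -0.0, 0.1]
```

servo_tool([
  [0,-2,-38,1.6,0,0,75],
  [0,-4,-76,1.6,0,0,75],
  [0,-6,-114,1.6,0,0,75],
  [0,-8,-152,1.6,0,0,75],
  [0,-10,-190,1.6,0,0,75],
  [0,-12,-228,1.6,0,0,75],
  [0,-14,-266,1.6,0,0,75],
  [0,-16,-304,1.6,0,0,75],
  [0,-18,-342,1.6,0,0,75],
  [0,-20,-380,1.6,0,0,75],
  [20,-21,-410,1.6,0,0,75],
  [60,-21,-422,1.6,0,0,75],
  [99,-21,-422,1.6,0,0,75],
  [99,-21,-422,1.6,0,0,75],
  [99,-21,-422,1.6,0,0,75],
  [99,-21,-422,1.6,0,0,75],
])

```text
clock: 32.3
tcp_pos: [473.6, 362.2, 152.6]
orientation: [0.521, 0.479, 0.52, -0.478]
ft_force: [1.2, -0.3, 0.4]
opening: 74.9
```

```bash
python3 - <<'E'
from h import *
p,r=pose(); print(p,get_obs()["q"])
c=cam("wrist"); P=cloud(c); hsv=cv2.cvtColor(c["img"],cv2.COLOR_BGR2HSV); m=(hsv[...,1]<60)&(hsv[...,2]>120)&(P[...,2]>76)&(P[...,2]<88)&(np.hypot(P[...,0]-471,P[...,1]-364)<60)
if m.sum()>50: Q=P[m]; print("lid",m.sum(),cv2.minEnclosingCircle(Q[:,:2].astype(np.float32)))
print(delta((471.5,364,30),Rdown(5)))
E
python3 jars.py top | grep -v colour
```

```text
[473.5856058  362.23523622 152.56270693] [-1.50180797  0.36397024  0.973454    1.69834484 -0.31517541  1.24704294
 -0.37275129]
lid 4105 ((473.7126770019531, 366.25274658203125), 25.94782066345215)
[123.3, -2.6, -1.4, -0.2, -0.1, -0.1]
top jar white 471 [661.0, -145.8, 83.0] [660.8, -146.9]
top jar white 282 [472.3, 360.2, 81.6] [472.0, 359.6]
top in tray white 414 [540.4, -56.1, 151.7] [540.2, -56.0]
```

servo_tool([
  [0,0,-1.5,0,0,0,75],
  [30,0,-1.5,0,0,0,75],
  [65,0,-1.5,0,0,0,75],
  [95,0,-1.5,0,0,0,75],
  [112,0,-1.5,0,0,0,75],
  [120,0,-1.5,0,0,0,75],
  [121,0,-1.5,0,0,0,75],
  [121,0,-1.5,0,0,0,40],
  [121,0,-1.5,0,0,0,40],
  [121,0,-1.5,0,0,0,40],
  [121,0,-1.5,0,0,0,40],
  [121,0,-1.5,0,0,0,40],
  [121,0,-1.5,0,0,0,40],
  [121,0,-1.5,0,0,0,40],
])

```text
clock: 33.57
tcp_pos: [472.9, 365.1, 31.0]
orientation: [0.521, 0.478, 0.521, -0.478]
ft_force: [-0.9, 0.2, 6.7]
opening: 51.3
```

servo_tool([
  [-30,0,0,0,0,0,40],
  [-70,0,0,0,0,0,40],
  [-110,0,0,0,0,0,40],
  [-150,0,0,0,0,0,40],
  [-165,0,0,0,0,0,40],
  [-165,0,0,0,0,0,40],
  [-165,0,0,0,0,0,40],
])

```text
clock: 34.15
tcp_pos: [472.5, 364.9, 195.5]
orientation: [0.521, 0.478, 0.521, -0.478]
ft_force: [-0.1, 0.6, -1.6]
opening: 51.3
```

```bash
python3 held.py; python3 - <<'E'
from h import *
for P in ((533.6,20.5,205),): print(P,delta(P,Rdown(6.5)))
E
```

```text
n 11798 lid top x -50.0 y range [-23.1  25. ] z min -26.3 side zmin -27.2 y all [-22.7  24.5]
circle y,z [ 1.1 -1.3] r 25.9 3877
[471.82730928 364.4732491  194.20487516] 51.2709830261081 [-0.18222885 -0.23242535 -1.20097622]
(533.6, 20.5, 205) [-10.7, 31.8, 348.0, -1.5, 0.0, 0.1]
```

servo_tool([
  [-4,3,36,-1.5,0,0,40],
  [-8,7,74,-1.5,0,0,40],
  [-11,10,112,-1.5,0,0,40],
  [-11,14,150,-1.5,0,0,40],
  [-11,17,188,-1.5,0,0,40],
  [-11,20,226,-1.5,0,0,40],
  [-11,24,264,-1.5,0,0,40],
  [-11,27,302,-1.5,0,0,40],
  [-11,30,330,-1.5,0,0,40],
  [-11,32,346,-1.5,0,0,40],
  [-11,32,349,-1.5,0,0,40],
  [-11,32,349,-1.5,0,0,40],
  [-11,32,349,-1.5,0,0,40],
  [-11,32,349,-1.5,0,0,40],
  [-11,32,349,-1.5,0,0,40],
])

```text
clock: 35.45
tcp_pos: [534.1, 21.2, 205.8]
orientation: [0.528, 0.47, 0.528, -0.471]
ft_force: [0.4, 1.0, -0.9]
opening: 51.5
```

```bash
python3 held.py; python3 - <<'E'
from h import *
print(delta((533.7,19.5,120),Rdown(6.5)),get_obs()["q"])
E
```

```text
n 11927 lid top x -48.6 y range [-23.7  24.6] z min -26.3 side zmin -27.2 y all [-23.4  24.2]
circle y,z [ 0.5 -1. ] r 26.0 3983
[534.19016207  21.0119858  205.92061217] 51.34579823257449 [-0.3280284  -0.40984308 -1.78494807]
[85.9, -0.6, 1.4, 0.1, 0.0, 0.0] [-1.18806468  0.15569934  1.19074487  1.77437932 -0.14945342  1.31222479
  0.15156043]
```

servo_tool([
  [0,0,0.8,0,0,0,40],
  [20,0,0.8,0,0,0,40],
  [45,0,0.8,0,0,0,40],
  [65,0,0.8,0,0,0,40],
  [80,0,0.8,0,0,0,40],
  [91,0,0.8,0,0,0,40],
  [98,0,0.8,0,0,0,40],
  [102,0,0.8,0,0,0,40],
  [103,0,0.8,0,0,0,40],
  [103,0,0.8,0,0,0,40],
])

```text
clock: 36.33
tcp_pos: [534.8, 18.9, 103.6]
orientation: [0.527, 0.471, 0.527, -0.471]
ft_force: [0.6, 1.4, -1.2]
opening: 51.1
```

servo_tool([
  [1,0,0,0,0,0,40],
  [2,0,0,0,0,0,40],
  [2.6,0,0,0,0,0,40],
  [2.6,0,0,0,0,0,40],
])

```text
clock: 36.67
tcp_pos: [534.8, 18.9, 101.0]
orientation: [0.527, 0.471, 0.527, -0.471]
ft_force: [-1.0, 0.3, 2.1]
opening: 51.2
```

servo_tool([
  [0,0,0,0,0,0,60],
  [0,0,0,0,0,0,66],
  [0,0,0,0,0,0,66],
  [0,0,0,0,0,0,66],
  [0,0,0,0,0,0,66],
  [-15,0,0,0,0,0,66],
  [-40,0,0,0,0,0,66],
  [-80,0,0,0,0,0,66],
  [-120,0,0,0,0,0,66],
  [-160,0,0,0,0,0,66],
  [-190,0,0,0,0,0,20],
  [-190,0,0,0,0,0,0],
  [-190,0,0,0,0,0,0],
])

```text
clock: 37.75
tcp_pos: [535.3, 19.0, 291.9]
orientation: [0.528, 0.472, 0.527, -0.47]
ft_force: [-0.9, 0.1, -1.1]
opening: 53.4
```

```bash
python3 jars.py scene top | grep -v colour; python3 - <<'E'
from h import *
p,r=pose(); print(p)
for P,y in (((480,-180,290),90),((470,-130,300),60),((521,-205,250),60)): print(P,y,delta(P,Rdown(y)))
E
```

```text
scene jar white 179 [656.5, -146.6, 84.6] [658.3, -148.6]
scene in tray white 194 [533.3, 14.5, 151.6] [532.2, 13.9]
scene in tray white 205 [539.1, -61.8, 151.7] [538.9, -62.1]
top jar white 462 [661.3, -146.6, 82.5] [661.3, -148.1]
[534.01381743  18.97559491 289.70394046]
(480, -180, 290) 90 [-0.2, -76.0, 191.6, -83.5, -0.0, 0.0]
(470, -130, 300) 60 [-10.2, -80.4, 140.8, -53.5, -0.0, 0.1]
(521, -205, 250) 60 [39.7, -38.1, 221.1, -53.5, -0.0, 0.1]
```

servo_tool([
  [-10,-10,18,-7,0,0,0],
  [-10,-20,36,-14,0,0,0],
  [-10,-30,54,-21,0,0,0],
  [-10,-40,72,-28,0,0,0],
  [-10,-50,90,-35,0,0,0],
  [-10,-60,110,-42,0,0,0],
  [-10,-70,130,-49,0,0,0],
  [-10,-84,170,-53.5,0,0,0],
  [-10,-84,170,-53.5,0,0,0],
  [-10,-84,170,-53.5,0,0,0],
  [-10,-84,170,-53.5,0,0,0],
])

```text
clock: 38.77
tcp_pos: [469.5, -159.1, 299.8]
orientation: [0.682, 0.184, 0.683, -0.184]
ft_force: [0.3, 1.1, -0.4]
opening: 0.5
```

```bash
python3 - <<'E'
from h import *
import pickle
p,r=pose(); print(p,get_obs()["opening"]); c=cam("wrist"); pickle.dump(c,open("w12.pkl","wb")); t=cam("top")
cv2.imwrite("pics/w12.png",np.hstack([cv2.resize(c["img"],(480,360)),cv2.resize(t["img"][140:320,100:300],(320,288)).copy() if 0 else cv2.copyMakeBorder(cv2.resize(t["img"][140:320,110:310],(320,288)),0,72,0,0,cv2.BORDER_CONSTANT)]))
P=cloud(c); hsv=cv2.cvtColor(c["img"],cv2.COLOR_BGR2HSV); H,S,V=[hsv[...,i].astype(int) for i in range(3)]
m=(H>50)&(H<75)&(S>120)&(V>80)&(P[...,2]>66)&(P[...,2]<80); v,u=np.where(m); print("button",m.sum(),np.median(P[m],0).round(1),onplane(c,u.mean(),v.mean(),np.median(P[m],0)[2]).round(1))
Q=P[(P[...,2]>30)&(P[...,2]<125)&(np.hypot(P[...,0]-447,P[...,1]+347)<75)]; rng=np.random.default_rng(0); best=0
for _ in range(500):
    a,b,c3=Q[rng.choice(len(Q),3,False)]; nn=np.cross(b-a,c3-a); L=np.linalg.norm(nn)
    if L<1: continue
    nn/=L; inl=abs((Q-a)@nn)<1.5
    if inl.sum()>best: best=inl.sum(); bi=inl
A=Q[bi]; cen=A.mean(0); Vt=np.linalg.svd(A-cen,full_matrices=False)[2]; q=np.percentile((A-cen)@Vt.T,[1,99],axis=0); print("scanner",(cen+q.mean(0)@Vt-12*Vt[2]*np.sign(Vt[2,2])).round(1),Vt[0].round(2))
E
python3 ring.py w12.pkl; python3 jars.py wrist top|grep -v colour
```

```text
[ 469.5199978  -159.05073409  299.76577245] 0.5103495315157165
button 283 [ 520.7 -204.1   74. ] [ 521.3 -203.8   74. ]
scanner [ 446.8 -346.9   60.9] [ 0.59 -0.41 -0.7 ]
timer c [ 572.4 -157.1] 12.9 ring c [ 573.7 -157.5] 26.3 line yaw -25.4 36 green [ 603.82620502 -175.0503907    62.09963452] red yaw [19.8, 21]
  value 2.914
wrist in tray white 2843 [533.8, 19.4, 150.1] [533.0, 18.7]
wrist in tray white 2554 [540.5, -56.7, 150.0] [539.7, -57.0]
top jar white 479 [661.2, -144.5, 82.8] [660.9, -146.2]
top in tray white 413 [540.4, -56.2, 151.7] [540.2, -56.2]
top in tray white 409 [532.8, 19.8, 152.0] [533.0, 20.1]
```

View pics/w12.png

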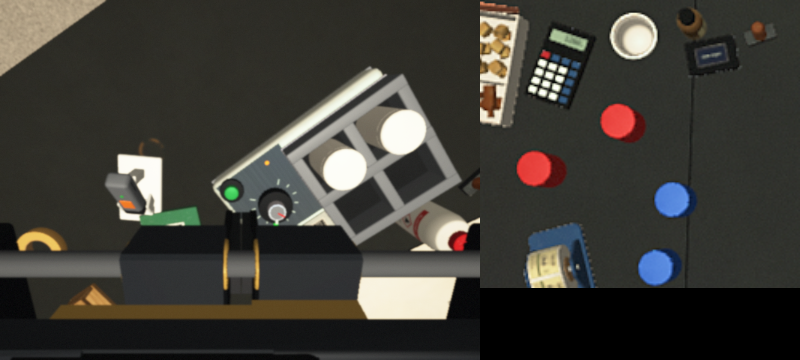

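Everything reads right: both jars stand in the tray (tops ≈152 mm), ring 2.91, scanner home, and only red and blue jars left on the worktop. Now the button at (521,−204.5,74), with the fingers shut.

```bash
python3 - <<'E'
from h import *
import pickle
c=pickle.load(open("w12.pkl","rb")); P=cloud(c); r=np.hypot(P[...,0]-521.2,P[...,1]+204.3); ok=(P[...,2]>50)&(P[...,2]<90)
for a,b in ((0,9),(13,15),(15,17),(17,19),(20,23)): m=ok&(r>a)&(r<b); print(a,b,m.sum(),np.percentile(P[m][:,2],[20,50,80]).round(1))
for P_ in ((521,-204.7,130),): print(delta(P_,Rdown(20)))
E
```

```text
0 9 192 [73.6 74.2 74.9]
13 15 106 [63.8 64.3 65. ]
15 17 150 [63.6 64.3 64.9]
17 19 216 [57.3 62.9 64.2]
20 23 217 [54.1 56.3 57.3]
[170.4, -14.4, 67.2, 40.0, 0.0, 0.1]
```

servo_tool([
  [25,-3,13,7,0,0,0],
  [50,-5,26,14,0,0,0],
  [80,-8,40,21,0,0,0],
  [110,-11,53,28,0,0,0],
  [140,-14,67,35,0,0,0],
  [170,-14.5,67,40,0,0,0],
  [170,-14.5,67,40,0,0,0],
  [170,-14.5,67,40,0,0,0],
  [170,-14.5,67,40,0,0,0],
  [170,-14.5,67,40,0,0,0],
])

```text
clock: 39.8
tcp_pos: [469.3, -185.1, 157.0]
orientation: [0.593, 0.408, 0.566, -0.402]
ft_force: [0.1, -0.3, -0.1]
opening: 0.4
```

```bash
python3 - <<'E'
from h import *
p,r=pose(); print(p); print(delta((521,-204.7,80),Rdown(20)))
c=cam("wrist"); P=r.inv().apply((cloud(c).reshape(-1,3)-p)).reshape(480,640,3)
for v in (250,262,270,276,282,288,300): print(v,[tuple(int(k) for k in P[v,u]) for u in range(291,352,10)])
E
```

```text
[ 469.32600044 -185.05774321  157.00697147]
[79.1, 39.5, 34.1, 0.1, 1.5, -1.7]
250 [(158, -27, 36), (160, -18, 36), (159, -8, 36), (159, 0, 36), (159, 9, 36), (126, 17, 25), (104, 24, 17)]
262 [(159, -27, 48), (159, -18, 48), (159, -9, 48), (159, 0, 48), (159, 9, 48), (112, 16, 30), (98, 23, 25)]
270 [(158, -28, 56), (160, -18, 56), (160, -9, 56), (160, 0, 56), (160, 10, 56), (109, 16, 36), (94, 23, 30)]
276 [(160, -28, 63), (159, -18, 62), (160, -9, 62), (159, 0, 62), (161, 10, 63), (107, 16, 40), (93, 23, 35)]
282 [(161, -28, 69), (-26, -8, -12), (163, -9, 70), (160, 0, 69), (161, 10, 69), (-25, 9, -11), (93, 23, 40)]
288 [(160, -28, 75), (-32, -8, -11), (-29, -3, -10), (-26, 0, -9), (-28, 4, -10), (-32, 9, -11), (103, 24, 49)]
300 [(-98, -6, -38), (-97, -4, -38), (-40, -3, -10), (-25, 0, -2), (-41, 4, -10), (-44, 8, -11), (-98, 7, -38)]
```

servo_tool([
  [0,0,0,0,0,0,0],
  [0,0,0,0,0,0,0],
])

```text
clock: 40.02
tcp_pos: [469.2, -185.1, 156.8]
orientation: [0.592, 0.409, 0.566, -0.402]
ft_force: [-0.1, 0.1, -0.1]
opening: 0.5
```

```bash
python3 - <<'E'
from h import *
p,r=pose(); s=get_obs(); print(p,np.round(s["q"],3),np.round(s["qd"],3)); print(delta((521,-204.7,130),Rdown(20)),delta((521,-204.7,130),Rdown(60)))
E
```

```text
[ 469.24321629 -185.08401954  156.83823387] [-1.299 -0.38   1.384  1.945  0.406  1.257  0.302] [-0.     0.001  0.001  0.006  0.001 -0.001 -0.003]
[29.0, 41.1, 35.4, -0.0, 1.5, -1.7] [29.0, 41.1, 35.4, -40.0, 2.0, -1.1]
```

```bash
python3 - <<'E'
from h import *
for P,y in (((500,-190,230),60),((525,-204.7,200),90)): print(delta(P,Rdown(y)))
E
```

```text
[-71.9, 29.3, 17.0, -40.0, 2.0, -1.1]
[-40.8, 46.9, 38.6, -70.0, 2.3, -0.6]
```

servo_tool([
  [-20,8,5,-7,0,0,0],
  [-40,16,9,-14,0,0,0],
  [-60,24,14,-21,1,0,0],
  [-72,29,17,-28,1,-1,0],
  [-72,29,17,-35,2,-1,0],
  [-72,29,17,-40,2,-1,0],
  [-72,29,17,-40,2,-1,0],
  [-72,29,17,-40,2,-1,0],
  [-72,29,17,-40,2,-1,0],
])

```text
clock: 40.77
tcp_pos: [487.0, -185.5, 233.1]
orientation: [0.687, 0.184, 0.678, -0.184]
ft_force: [0.2, -0.3, 0.4]
opening: 0.4
```

```bash
python3 - <<'E'
from h import *
p,r=pose(); s=get_obs(); print(p,r.as_matrix().round(3).tolist(),np.round(s["q"],3)); print(delta((521,-204.7,180),Rdown(95)))
E
```

```text
[ 486.9918313  -185.47080006  233.06788116] [[0.013, 0.503, 0.864], [-0.003, 0.864, -0.503], [-1.0, 0.003, 0.013]] [-1.356 -0.381  1.385  1.777  0.381  1.435  1.009]
[53.6, 0.3, 38.4, -35.2, 0.8, 0.0]
```

servo_tool([
  [0,0,8,-7,0,0,0],
  [0,0,16,-14,0,0,0],
  [0,0,24,-21,0,0,0],
  [0,0,32,-28,0,0,0],
  [0,0,38,-35,0.8,0,0],
  [0,0,38,-40,0.8,0,0],
  [0,0,38,-40,0.8,0,0],
  [0,0,38,-40,0.8,0,0],
])

```text
clock: 41.43
tcp_pos: [492.8, -193.9, 241.2]
orientation: [0.714, -0.065, 0.695, 0.055]
ft_force: [-0.9, -0.0, 0.7]
opening: 0.7
```

```bash
python3 - <<'E'
from h import *
p,r=pose(); s=get_obs(); print(p,r.as_matrix().round(3).tolist(),np.round(s["q"],3)); print(delta((560,0,280),Rdown(90)))
E
```

```text
[ 492.75925362 -193.87874409  241.15618812] [[0.027, -0.168, 0.985], [-0.012, 0.986, 0.168], [-1.0, -0.016, 0.024]] [-1.352 -0.381  1.385  1.76   0.388  1.437  1.715]
[-39.3, 179.2, 99.9, 9.7, 1.5, 0.8]
```

```bash
python3 - <<'E'
from h import *
for P,y in (((560,-60,290),90),((640,0,300),90)): print(delta(P,Rdown(y)))
E
```

```text
[-48.6, 119.9, 90.0, 9.7, 1.5, 0.8]
[-57.2, 165.4, 179.2, 9.7, 1.5, 0.8]
```

servo_tool([
  [-20,25,20,2,0,0,0],
  [-35,50,45,4,0,0,0],
  [-48,85,70,6,1,0,0],
  [-48,120,90,9.7,1.5,0.8,0],
  [-48,120,90,9.7,1.5,0.8,0],
  [-48,120,90,9.7,1.5,0.8,0],
])

```text
clock: 41.93
tcp_pos: [535.3, -53.6, 293.6]
orientation: [0.716, -0.003, 0.698, 0.001]
ft_force: [-0.6, -0.7, -0.5]
opening: 0.6
```

```bash
python3 - <<'E'
from h import *
p,r=pose(); s=get_obs(); print(p,r.as_matrix().round(3).tolist(),np.round(s["q"],3)); print(delta((650,0,290),Rdown(90)))
E
```

```text
[535.27686055 -53.63796488 293.60996067] [[0.025, -0.006, 1.0], [-0.003, 1.0, 0.006], [-1.0, -0.003, 0.025]] [-1.657 -0.379  1.382  1.649  0.383  1.545  1.286]
[6.3, 52.9, 114.9, 0.4, 1.4, 0.2]
```

servo_tool([
  [6,13,29,0,0,0,0],
  [6,26,58,0,1,0,0],
  [6,40,87,0,1.4,0,0],
  [6,53,115,0,1.4,0,0],
  [6,53,115,0,1.4,0,0],
  [6,53,115,0,1.4,0,0],
])

```text
clock: 42.43
tcp_pos: [546.3, -6.5, 303.4]
orientation: [0.722, -0.002, 0.692, -0.0]
ft_force: [0.6, -0.4, 0.1]
opening: 0.0
```

```bash
python3 - <<'E'
from h import *
p,r=pose(); s=get_obs(); print(p,r.as_matrix().round(3).tolist(),np.round(s["q"],3)); print(delta((600,-200,290),Rdown(90)))
E
```

```text
[546.30408304  -6.51362099 303.36179102] [[0.042, -0.003, 0.999], [-0.003, 1.0, 0.004], [-0.999, -0.004, 0.042]] [-1.757 -0.38   1.385  1.627  0.392  1.55   1.195]
[16.2, -193.6, 52.4, 0.2, 2.4, 0.2]
```

```bash
python3 - <<'E'
from h import *
p,r=pose(); print(delta((546,-6,303),Rdown(-20))); print(delta((600,80,290),Rdown(-20)))
E
```

```text
[0.3, 0.5, -0.3, 110.2, 1.8, -2.2]
[15.3, 86.4, 53.4, 110.2, 1.8, -2.2]
```

servo_tool([
  [0,0,0,7,0,0,0],
  [0,0,0,14,0,0,0],
  [0,0,0,21,0,0,0],
  [0,0,0,28,0,0,0],
  [0,0,0,35,0,0,0],
  [0,0,0,42,0,0,0],
  [0,0,0,49,0,0,0],
  [0,0,0,56,0,0,0],
  [0,0,0,63,0,0,0],
  [0,0,0,70,0,0,0],
  [0,0,0,77,0,0,0],
  [0,0,0,84,0,0,0],
  [0,0,0,91,0,0,0],
  [0,0,0,98,0,0,0],
  [0,0,0,105,0,0,0],
  [0,0,0,110,0,0,0],
])

```text
clock: 43.77
tcp_pos: [546.3, -7.1, 303.2]
orientation: [0.414, 0.591, 0.395, -0.568]
ft_force: [-0.9, 0.6, 0.2]
opening: 0.6
```

```bash
cat > st.py <<'E'
from h import *
import sys
p,r=pose(); s=get_obs(); m=r.as_matrix(); print(p.round(1),"down",m[:,0].round(3),"yaw",np.degrees(np.arctan2(m[1,1],m[0,1])).round(1),"q",np.round(s["q"],3),"f",np.round(s["ft_force"],1))
for a in sys.argv[1:]:
    v=list(map(float,a.split(","))); print(v,delta(v[:3],Rdown(v[3])))
E
python3 st.py 600,80,290,-20 620,150,280,-20
```

```text
[546.3  -7.1 303.2] down [ 0.042 -0.003 -0.999] yaw -20.2 q [-1.755 -0.38   1.385  1.627  0.392  1.549 -0.731] f [-0.9  0.6  0.2]
[600.0, 80.0, 290.0, -20.0] [15.1, 19.8, -100.1, -0.2, -0.6, -2.3]
[620.0, 150.0, 280.0, -20.0] [25.7, 14.0, -172.6, -0.2, -0.6, -2.3]
```

servo_tool([
  [5,4,-30,0,0,-1,0],
  [10,8,-65,0,0,-2,0],
  [15,12,-100,0,-0.6,-2.3,0],
  [20,13,-135,0,-0.6,-2.3,0],
  [25,14,-172,0,-0.6,-2.3,0],
  [25,14,-172,0,-0.6,-2.3,0],
  [25,14,-172,0,-0.6,-2.3,0],
])

```text
clock: 44.35
tcp_pos: [530.8, 123.3, 295.2]
orientation: [0.413, 0.592, 0.402, -0.565]
ft_force: [0.2, 0.3, -0.7]
opening: 0.5
```

```bash
python3 st.py 620,150,280,90
```

```text
[530.8 123.3 295.2] down [ 0.04   0.009 -0.999] yaw -19.7 q [-1.989 -0.38   1.385  1.645  0.389  1.533 -0.962] f [ 0.2  0.3 -0.7]
[620.0, 150.0, 280.0, 90.0] [19.0, 74.4, -54.8, -109.7, 1.0, -2.6]
```

servo_tool([
  [0,0,0,-7,0,0,0],
  [0,0,0,-14,0,0,0],
  [0,0,0,-21,0,0,0],
  [0,0,0,-28,0,0,0],
])

```text
clock: 44.68
tcp_pos: [531.5, 121.5, 295.4]
orientation: [0.544, 0.473, 0.527, -0.45]
ft_force: [0.2, -0.2, 0.1]
opening: 0.6
```

```bash
python3 st.py
```

```text
[531.5 121.5 295.4] down [ 0.04   0.009 -0.999] yaw 8.5 q [-1.986 -0.381  1.385  1.644  0.39   1.533 -0.466] f [ 0.2 -0.2  0.1]
```

servo_tool([
  [40,0,0,0,0,0,0],
  [80,0,0,0,0,0,0],
  [80,0,0,0,0,0,0],
])

```text
clock: 44.93
tcp_pos: [515.8, 118.1, 214.0]
orientation: [0.545, 0.475, 0.524, -0.449]
ft_force: [-1.0, -0.6, -0.6]
opening: 0.5
```

```bash
python3 st.py
```

```text
[515.8 118.1 214. ] down [ 0.047  0.009 -0.999] yaw 8.3 q [-1.936 -0.381  1.385  1.819  0.4    1.366 -0.487] f [-1.  -0.6 -0.6]
```

servo_tool([
  [-40,0,0,0,-6,1,0],
  [-80,0,0,0,-12,3,0],
  [-80,0,0,0,-18,4,0],
  [-80,0,0,0,-24,5.5,0],
  [-80,0,0,0,-24,5.5,0],
])

```text
clock: 45.35
tcp_pos: [514.9, 124.3, 301.7]
orientation: [0.668, 0.396, 0.372, -0.508]
ft_force: [-0.3, 1.5, -1.2]
opening: 0.5
```

```bash
python3 st.py
```

```text
[514.9 124.3 301.7] down [ 0.207 -0.385 -0.9  ] yaw 9.9 q [-1.918 -0.046  1.258  1.733  0.489  1.513 -0.574] f [-0.3  1.5 -1.2]
```

servo_tool([
  [0,0,0,-7,0,0,0],
  [0,0,0,-14,0,0,0],
  [0,0,0,-21,0,0,0],
  [0,0,0,-28,0,0,0],
  [0,0,0,-35,0,0,0],
  [0,0,0,-42,0,0,0],
  [0,0,0,-49,0,0,0],
  [0,0,0,-56,0,0,0],
  [0,0,0,-63,0,0,0],
  [0,0,0,-70,0,0,0],
  [0,0,0,-77,0,0,0],
  [0,0,0,-84,0,0,0],
  [0,0,0,-91,0,0,0],
  [0,0,0,-98,0,0,0],
  [0,0,0,-98,0,0,0],
])

```text
clock: 46.6
tcp_pos: [516.8, 118.4, 301.2]
orientation: [0.736, -0.239, 0.631, -0.05]
ft_force: [-0.4, -0.3, 1.5]
opening: 0.4
```

```bash
python3 st.py
```

```text
[516.8 118.4 301.2] down [ 0.199 -0.376 -0.905] yaw 104.5 q [-2.057 -0.125  1.359  1.733  0.55   1.545  1.095] f [-0.4 -0.3  1.5]
```

```bash
cat > tl.py <<'E'
from h import *
import sys
def Rt(yaw,tilt): return Rdown(yaw)*R.from_euler("y",-tilt,degrees=True)
if __name__=="__main__":
    p,r=pose(); s=get_obs(); m=r.as_matrix(); print(p.round(1),"down",m[:,0].round(3),"yaw",np.degrees(np.arctan2(m[1,1],m[0,1])).round(1),"q",np.round(s["q"],3),"f",np.round(s["ft_force"],1))
    for a in sys.argv[1:]:
        v=list(map(float,a.split(","))); print(v,delta(v[:3],Rt(v[3],v[4])))
E
python3 tl.py 520,118,300,28,22
```

```text
[516.8 118.4 301.2] down [ 0.199 -0.376 -0.905] yaw 104.5 q [-2.057 -0.125  1.359  1.733  0.55   1.545  1.095] f [-0.4 -0.3  1.5]
[520.0, 118.0, 300.0, 28.0, 22.0] [1.9, -0.6, 2.9, 77.7, 2.6, 2.2]
```

servo_tool([
  [0,0,0,7,0,0,0],
  [0,0,0,14,0,0,0],
  [0,0,0,21,0,0,0],
  [0,0,0,28,0,0,0],
  [0,0,0,35,0,0,0],
  [0,0,0,42,0,0,0],
  [0,0,0,49,0,0,0],
  [0,0,0,56,1,1,0],
  [0,0,0,63,2,2,0],
  [0,0,0,70,2,2,0],
  [0,0,0,77,2.6,2.2,0],
  [0,0,0,77,2.6,2.2,0],
])

```text
clock: 47.6
tcp_pos: [516.7, 118.4, 300.9]
orientation: [0.71, 0.289, 0.479, -0.427]
ft_force: [0.3, -0.7, 1.0]
opening: 0.9
```

```bash
python3 tl.py 545,40,290,20,22 560,-60,280,10,22
```

```text
[516.7 118.4 300.9] down [ 0.177 -0.331 -0.927] yaw 27.9 q [-1.854 -0.072  1.232  1.72   0.449  1.507 -0.182] f [ 0.3 -0.7  1. ]
[545.0, 40.0, 290.0, 20.0, 22.0] [41.1, -11.6, 72.4, 7.3, 0.0, -3.0]
[560.0, -60.0, 280.0, 10.0, 22.0] [86.1, -45.2, 157.1, 16.5, 0.0, -6.8]
```

servo_tool([
  [20,-6,36,3.6,0,-1.5,0],
  [41,-12,72,7.3,0,-3,0],
  [56,-23,100,10,0,-4,0],
  [71,-34,128,13,0,-5.5,0],
  [86,-45,157,16.5,0,-6.8,0],
  [86,-45,157,16.5,0,-6.8,0],
  [86,-45,157,16.5,0,-6.8,0],
])

```text
clock: 48.18
tcp_pos: [561.1, -62.8, 280.1]
orientation: [0.637, 0.355, 0.429, -0.533]
ft_force: [0.0, 0.6, 0.0]
opening: 0.6
```

```bash
python3 tl.py 550,-140,240,2,20 520,-214,200,-6,18
```

```text
[561.1 -62.8 280.1] down [ 0.063 -0.374 -0.925] yaw 10.3 q [-1.398  0.204  1.341  1.689  0.192  1.368  0.079] f [0.  0.6 0. ]
[550.0, -140.0, 240.0, 2.0, 20.0] [65.2, -24.5, 53.2, 7.9, 2.3, -2.7]
[520.0, -214.0, 200.0, -6.0, 18.0] [128.0, -67.1, 100.3, 15.4, 4.3, -5.3]
```

servo_tool([
  [32,-12,27,4,1,-1,0],
  [65,-24,53,8,2,-3,0],
  [86,-38,69,10,3,-4,0],
  [107,-52,85,13,4,-5,0],
  [128,-67,100,15.4,4.3,-5.3,0],
  [128,-67,100,15.4,4.3,-5.3,0],
  [128,-67,100,15.4,4.3,-5.3,0],
])

```text
clock: 48.77
tcp_pos: [520.7, -209.8, 198.8]
orientation: [-0.543, -0.436, -0.396, 0.599]
ft_force: [0.5, 1.4, 0.0]
opening: 0.5
```

```bash
python3 tl.py 520.4,-214.2,130,-6,15 520.4,-214.2,95,-6,15
```

```text
[ 520.7 -209.8  198.8] down [-0.03  -0.305 -0.952] yaw -5.6 q [-1.02   0.275  1.304  1.801  0.045  1.213  0.155] f [0.5 1.4 0. ]
[520.4, -214.2, 130.0, -6.0, 15.0] [66.9, 0.2, -16.9, 0.4, 2.8, -0.1]
[520.4, -214.2, 95.0, -6.0, 15.0] [100.2, 0.2, -27.6, 0.4, 2.8, -0.1]
```

The arm is off its joint limits again and stands over the button. I'll straighten the tool and hover.

```bash
python3 tl.py 521,-204.7,120,-6,0 521,-204.7,65,-6,0
```

```text
[ 520.7 -209.8  198.8] down [-0.03  -0.305 -0.952] yaw -5.6 q [-1.02   0.275  1.304  1.801  0.045  1.213  0.155] f [0.5 1.4 0. ]
[521.0, -204.7, 120.0, -6.0, 0.0] [73.5, -0.2, -29.0, 0.4, 17.8, -0.0]
[521.0, -204.7, 65.0, -6.0, 0.0] [125.8, -0.1, -45.8, 0.4, 17.8, -0.0]
```

servo_tool([
  [0,0,0,0,6,0,0],
  [20,0,-8,0,12,0,0],
  [45,0,-18,0,17.8,0,0],
  [73.5,0,-29,0,17.8,0,0],
  [73.5,0,-29,0,17.8,0,0],
  [73.5,0,-29,0,17.8,0,0],
  [73.5,0,-29,0,17.8,0,0],
])

```text
clock: 49.35
tcp_pos: [523.3, -203.3, 121.4]
orientation: [-0.477, -0.523, -0.475, 0.523]
ft_force: [0.3, 0.5, 1.1]
opening: 0.3
```

```bash
python3 tl.py 521,-204.7,62,-6,0; python3 jars.py top scene | grep tray
```

```text
[ 523.3 -203.3  121.4] down [ 0.001 -0.003 -1.   ] yaw -5.4 q [-0.61   0.347  1.095  1.823 -0.332  1.173  0.498] f [0.3 0.5 1.1]
[521.0, -204.7, 62.0, -6.0, 0.0] [59.4, -2.2, 1.5, 0.6, 0.1, -0.1]
top in tray white 403 [537.0, 16.8, 151.6] [537.4, 16.3]
top in tray white 413 [540.6, -56.2, 151.5] [540.2, -56.2]
scene in tray white 189 [536.7, 10.4, 151.6] [536.6, 10.4]
scene in tray white 201 [539.8, -60.6, 151.8] [539.4, -61.8]
```

servo_tool([
  [20,-1,0,0,0,0,0],
  [40,-1.5,0.5,0,0,0,0],
  [55,-1.5,0.5,0,0,0,0],
  [62,-1.5,0.5,0,0,0,0],
  [65,-1.5,0.5,0,0,0,0],
  [65,-1.5,0.5,0,0,0,0],
])

```text
clock: 49.95
tcp_pos: [520.7, -204.8, 55.5]
orientation: [-0.476, -0.523, -0.475, 0.524]
ft_force: [0.1, 0.7, 0.1]
opening: 0.1
```

```bash
python3 tl.py; python3 - <<'E'
from h import *
c=cam("wrist"); p,r=pose(); P=cloud(c); hsv=cv2.cvtColor(c["img"],cv2.COLOR_BGR2HSV); m=(hsv[...,0]>50)&(hsv[...,0]<75)&(hsv[...,1]>120)&(hsv[...,2]>60); v,u=np.where(m); print("green px",m.sum(),(u.min(),u.max(),v.min(),v.max()) if m.any() else 0)
L=r.inv().apply(P.reshape(-1,3)-p).reshape(480,640,3)
for v in (255,265,275,280,284): print(v,[tuple(int(k) for k in L[v,u]) for u in range(291,352,10)])
cv2.imwrite("pics/w13.png",cv2.resize(c["img"][200:340,220:430],None,fx=3,fy=3))
E
```

```text
[ 520.7 -204.8   55.5] down [ 0.001 -0.002 -1.   ] yaw -5.5 q [-0.539  0.428  1.028  1.89  -0.419  1.058  0.564] f [0.1 0.7 0.1]
green px 642 (np.int64(307), np.int64(506), np.int64(202), np.int64(318))
255 [(-1, -14, -16), (-1, -10, -16), (-4, -4, -17), (-6, 0, -18), (-6, 4, -18), (-2, 10, -16), (0, 15, -16)]
265 [(0, -15, -10), (-8, -9, -13), (-9, -4, -14), (-9, 0, -14), (-8, 4, -13), (-8, 9, -13), (-5, 14, -12)]
275 [(-8, -14, -8), (-9, -9, -8), (-7, -4, -8), (-13, 0, -10), (-12, 4, -10), (-8, 9, -8), (-8, 14, -8)]
280 [(-9, -14, -6), (-8, -9, -5), (-14, -4, -8), (-17, 0, -9), (-17, 4, -9), (-23, 9, -12), (-6, 14, -5)]
284 [(-7, -14, -3), (-27, -8, -12), (-24, -4, -10), (-24, 0, -10), (-24, 4, -11), (-28, 8, -12), (-8, 14, -3)]
```

View pics/w13.png

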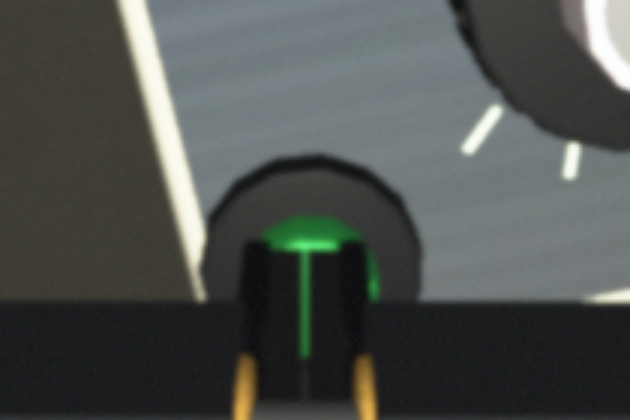

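The fingertips are just above the centre of the green button, which shows around and between the tips at (305,235). Pressing down.

servo_tool([
  [2,0,0,0,0,0,0],
  [4,0,0,0,0,0,0],
  [5,0,0,0,0,0,0],
  [6,0,0,0,0,0,0],
  [7,0,0,0,0,0,0],
  [7,0,0,0,0,0,0],
])

```text
clock: 50.5
tcp_pos: [520.7, -205.4, 48.2]
orientation: [-0.476, -0.524, -0.474, 0.524]
ft_force: [1.0, 1.3, 4.4]
opening: 0.7
```

servo_tool([
  [1,0,0,0,0,0,0],
  [2,0,0,0,0,0,0],
  [3,0,0,0,0,0,0],
  [3,0,0,0,0,0,0],
  [3,0,0,0,0,0,0],
  [3,0,0,0,0,0,0],
])

```text
clock: 51.0
tcp_pos: [520.7, -205.4, 45.5]
orientation: [0.476, 0.524, 0.474, -0.524]
ft_force: [0.6, 1.1, 9.8]
opening: 0.3
```

servo_tool([
  [1,0,0,0,0,0,0],
  [1.5,0,0,0,0,0,0],
  [1.5,0,0,0,0,0,0],
  [1.5,0,0,0,0,0,0],
])

```text
clock: 51.33
tcp_pos: [520.8, -205.4, 45.2]
orientation: [0.475, 0.524, 0.474, -0.524]
ft_force: [-5.8, 3.9, 26.1]
opening: 0.4
```

servo_tool([
  [-5,0,0,0,0,0,0],
  [-20,0,0,0,0,0,0],
  [-50,0,0,0,0,0,0],
  [-90,0,0,0,0,0,0],
  [-130,0,0,0,0,0,0],
  [-170,0,0,0,0,0,0],
  [-210,0,0,0,0,0,0],
  [-210,0,50,0,0,0,0],
  [-210,0,60,0,0,0,0],
  [-210,0,60,0,0,0,0],
  [-210,0,60,0,0,0,0],
])

```text
clock: 52.25
tcp_pos: [513.0, -265.9, 252.9]
orientation: [-0.474, -0.524, -0.474, 0.525]
ft_force: [-0.5, 0.2, -0.8]
opening: 0.6
```

```bash
python3 tl.py; python3 jars.py scene top wrist | grep -v colour; python3 - <<'E'
from h import *
import pickle
c=cam("wrist"); pickle.dump(c,open("w14.pkl","wb")); P=cloud(c); hsv=cv2.cvtColor(c["img"],cv2.COLOR_BGR2HSV); H,S,V=[hsv[...,i].astype(int) for i in range(3)]
m=(H>50)&(H<75)&(S>120)&(V>80)&(np.hypot(P[...,0]-521,P[...,1]+205)<12); print("button top z",np.median(P[m][:,2]).round(1),m.sum())
Q=P[(P[...,2]>30)&(P[...,2]<125)&(np.hypot(P[...,0]-447,P[...,1]+347)<75)]; print("scanner pts",len(Q),Q.mean(0).round(1) if len(Q) else "")
E
python3 ring.py w14.pkl
```

```text
[ 513.  -265.9  252.9] down [-0.002 -0.001 -1.   ] yaw -5.8 q [-0.549  0.289  1.173  1.602 -0.266  1.431  0.546] f [-0.5  0.2 -0.8]
scene in tray white 190 [536.6, 10.0, 151.8] [536.6, 10.2]
scene in tray white 206 [538.7, -62.3, 151.7] [538.7, -62.5]
top jar white 473 [661.1, -146.8, 82.8] [661.0, -147.1]
top in tray white 405 [537.1, 16.9, 151.7] [537.3, 16.5]
top in tray white 417 [540.5, -56.1, 151.6] [540.1, -56.1]
wrist jar white 3294 [660.7, -146.6, 82.3] [660.7, -148.9]
button top z 74.1 459
scanner pts 2510 [ 446.5 -336.    74.9]
timer c [ 573.6 -158.2] 12.7 ring c [ 574.5 -158.1] 26.5 line yaw -25.4 71 green [ 607.04404527 -173.30861353   57.67908946] red yaw [31.9, 35]
  value 2.912
```

```bash
python3 -c "
from bench import *
print(hand_in())"
```

```text
the job is handed in; nothing more can be done
None
```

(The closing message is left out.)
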